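# Put the walking robot's motors into their trays

### The arm

A 6-joint arm with a two-finger parallel gripper is mounted at the origin on the work surface. World frame = base frame: x ahead of the robot, y to its left, z up, the work surface at z = 0. Lengths are in m, angles in rad, forces in N, time in s.
With the tool pointing down it reaches from about 0.25 to 0.775 m from the base axis. Payload 8.9 kg.
Tool frame: the origin (TCP) lies midway between the tips of the shut fingers; the grasp point (between the pads) lies 19 mm behind it; y points along the fingers, x is the direction in which the jaws open and shut, and the axes are right-handed (so a half turn about y gives the same grasp; the last joint's range is limited). The gripper opens to 85 mm and grips with 20 to 120 N. Pads are 22 mm wide; open, the fingers measure 114 mm over their backs; the gripper's body (76 mm by 85 mm) begins 54 mm behind the grasp point. The pads swing forward as they close: fully open they stand 13 mm farther back than shut.
Start: joints at [1.179, 0.291, -0.153, 1.127, 0, 1.431], TCP at [0.131, 0.508, 0.231] pointing down, gripper open.
Joint ranges: [-2.52, 2.52], [-0.91, 1.74], [-1.3, 1.37], [-1.96, 2.02], [-1.52, 1.47], [-3.14, 3.14]. Speed limits (rad/s): [2.22, 2.22, 2.79, 3.14, 3.14, 3.14].

### API

Orientations are given as a rotation vector (axis times angle).
In Python, from rig import env gives the robot as it stands.
- The arm moves only by the tool servo_tool, never from a script. Its argument "plan" is a list of rows, each an object with "translation": the shift along the tool's x, y, z in cm, a list of three; "turn": the turn about the tool's y in rad. A call has 1 to 12 rows; each row shifts and turns the pose as measured when the row begins, along the tool's axes as they then stand; what a row does not reach is not made up. A row lasts 1/12 s, in which the tool goes at most 41.7 mm and 7.16 degrees, less where a joint would pass 70% of its speed; a pose out of reach is approached as far as the arm can. A call is refused whole if a number of a shift passes 4.17 or a number of a turn 0.125, either way. A call with a gripper value outside its range is refused whole. "jaw" is the opening, from 0 (shut) to 1 (fully open), set as the call begins (left out, the last holds). The fingers move at their own pace and stop on an object; the grip force is fixed at half the most. Time passes only in rows, so rows that do not move let the fingers close. It gives the time, the measured TCP pose, the force and the opening at its end, in the units of the state.
- env.state(): the state, without advancing time (a new reading comes with each control period).
- env.grab_frame(name): name is "scene" or "top"; returns a dict with "pixels" (400x640x3 uint8, blue, green, red), "z_map" (400x640 float32, m along the optical axis (not along the pixel's ray), 0 where there is no reading), "mtx" (3x3 intrinsics, pixels), "k1" (the pictures are not rectified: a ray, as slopes to the right and down, at radius r is drawn at 1 + k1 r^2 times it, then the intrinsics apply), "camera_from_world" (4x4, takes a point from world to camera coordinates). Camera axes: x right, y up, looking along -z (the intrinsics and any distortion apply to the point x, -y, -z); pixel columns grow to the right and rows downward; lengths in m; the calibration is good to about 2 mm. A picture is of the moment at which its call begins.
- env.finish_job(): hands the job in, once; it reports no verdict.
The state is a dict: "t": time; "q": joint angles; "joint_velocities": joint speeds; "effort": joint torques, N m; "tool_pos": TCP position; "orientation": TCP orientation; "contact_force": force on the tool from outside, world axes, zero at the start; "torque": the same for the moment, N m; "grip_width": finger opening in m.
Only numpy, scipy, OpenCV 4.12 (cv2) and the standard library are available. Lean on these libraries where they do the work, as an engineer would, in place of code of your own. Each camera call takes 0.05 s, during which the arm holds its last target.

### The job

Put the four motors for the walking robot away, each upright, shaft up, flat on the floor of the tray made for it: the three black servos in the rectangular trays of their own size (largest in largest, middle in middle, smallest in smallest), roughly centred with the long side along the tray's long side, and the round gearmotor in the round tray. Never tip a motor over, and leave the battery block and the steel bearing ring where they lie.

Things in the scene. Friction and masses are not known exactly. Their poses are not given: they have to be found in the camera images.
- large_servo: largest servo motor, black plastic box with a grey band, standing upright: body 64 (x) x 33 (y) x 58 mm high; two thin mounting ears with brass eyelets at 42 mm height, 82 mm over both in x, as wide as the body in y; on top, towards +x, a boss with brass shaft, 8 mm more. 190 g. Origin: centre of its underside, z up. Grip its flat sides facing +y and -y, 33 mm apart
- standard_servo: middle-sized servo motor, black plastic box with a grey band, standing upright: body 40 (x) x 20 (y) x 38 mm high; two thin mounting ears with brass eyelets at 27 mm height, 54 mm over both in x, as wide as the body in y; on top, towards +x, a boss with brass shaft, 6 mm more. 60 g. Origin: centre of its underside, z up. Grip its flat sides facing +y and -y, 20 mm apart
- micro_servo: smallest servo motor, black plastic box with a grey band, standing upright: body 23 (x) x 12 (y) x 24 mm high; two thin mounting ears with brass eyelets at 17 mm height, 32 mm over both in x, as wide as the body in y; on top, towards +x, a boss with brass shaft, 4 mm more. 14 g. Origin: centre of its underside, z up. Grip its flat sides facing +y and -y, 12 mm apart
- gearmotor: the round metal gearmotor, standing upright with its shaft up: a steel can 35 mm across and 28 mm high, above it an aluminium gearbox 37 mm across up to 48 mm, then an off-centre boss and a 6 mm shaft (7 mm towards its +x) up to 64 mm. About 170 g. Origin at the centre of its underside, z up
- large_tray: the largest rectangular parts tray, fixed to the work surface: a flat grey floor 3 mm above the work surface, 80 (x) x 49 (y) mm inside, with a white 4 mm wide lip all round whose top is 7 mm above the work surface. Origin on the work surface under the tray's centre; long side along its x; for the largest servo
- standard_tray: the middle-sized rectangular parts tray, fixed to the work surface: a flat grey floor 3 mm above the work surface, 56 (x) x 36 (y) mm inside, with a white 4 mm wide lip all round whose top is 7 mm above the work surface. Origin on the work surface under the tray's centre; long side along its x; for the middle-sized servo
- micro_tray: the smallest rectangular parts tray, fixed to the work surface: a flat grey floor 3 mm above the work surface, 39 (x) x 28 (y) mm inside, with a white 4 mm wide lip all round whose top is 7 mm above the work surface. Origin on the work surface under the tray's centre; long side along its x; for the smallest servo
- round_tray: the round parts tray, fixed to the work surface: a flat grey floor 3 mm above the work surface, 53 mm across inside, with a white 4 mm wide lip all round whose top is 7 mm above the work surface. Origin on the work surface under its centre; for the round gearmotor
- battery: a bystander: a battery block lying flat, yellow ends and a black middle, 52 (x) x 34 (y) x 24 mm high, with a small white plug on its +x end. Origin at the centre of its underside. Not a motor: it stays where it is
- bearing: a bystander: a flat steel ring bearing, 42 mm across, 20 mm bore, 12 mm high. Origin at the centre of its underside. Not a motor: it stays where it is

How it is judged:
By the outcome, as a careful person would: the job done as asked, in the order asked, and still so for the second after the job is handed in, with the robot touching nothing.
It also fails if it takes over 112 s, if anything falls off the work surface, if the arm or the gripper's body presses on something with over 40 N, if the wrist force passes 120 N, or if a joint passes its speed limit or range.

## Working session

There is one attempt and no reset: what is moved stays moved. The work goes in short steps, Python scripts to look and compute and a tool call to move; the robot and the scene stay as the last step left them, time stands still between calls to the robot, and variables do not carry over. Pictures are saved under pics/ and viewed, and the job is handed in when it is done.

Besides the shell and the picture viewer there is one more tool, called after "Emit:" by a JSON object that holds its "fn" and its "kwargs", one argument or row to a line. servo_tool: Moves the arm, as the interface text tells. Its arguments: {"type":"object","properties":{"plan":{"type":"array","items":{"type":"object","properties":{"translation":{"type":"array","items":{"type":"number"}},"turn":{"type":"number"}}}},"jaw":{"type":"number"}},"required":["plan"]}

```bash
mkdir -p pics; ls; cat > h.py <<'E'
import numpy as np, cv2
from rig import env
def snap(n,tag):
    f=env.grab_frame(n); cv2.imwrite(f'pics/{tag}.png',f['pixels']); np.savez(f'/tmp/{tag}.npz',**f); return f
def load(tag): return dict(np.load(f'/tmp/{tag}.npz'))
def rays(f,uv):
    uv=np.atleast_2d(np.float64(uv)); K=f['mtx']; s=np.c_[(uv[:,0]-K[0,2])/K[0,0],(uv[:,1]-K[1,2])/K[1,1]]
    k=float(f['k1']); u=s.copy()
    for _ in range(20): u=s/(1+k*(u**2).sum(1,keepdims=True))
    T=f['camera_from_world'];R=T[:3,:3];c=-R.T@T[:3,3]
    d=np.c_[u[:,0],-u[:,1],-np.ones(len(u))]@R
    return c,d
def plane(f,uv,z):
    c,d=rays(f,uv); return c+d*((z-c[2])/d[:,2])[:,None]
def proj(f,P):
    P=np.atleast_2d(P);T=f['camera_from_world'];p=P@T[:3,:3].T+T[:3,3]
    u=np.c_[p[:,0],-p[:,1]]/-p[:,2:3]; u*=1+float(f['k1'])*(u**2).sum(1,keepdims=True);K=f['mtx']
    return np.c_[u[:,0]*K[0,0]+K[0,2],u[:,1]*K[1,1]+K[1,2]]
def cloud(f):
    z=f['z_map'];v,u=np.mgrid[:z.shape[0],:z.shape[1]]
    c,d=rays(f,np.c_[u.ravel(),v.ravel()]); P=c+d*z.ravel()[:,None]; P[z.ravel()<=0]=np.nan
    return P.reshape(z.shape+(3,))
E
python3 - <<'E'
from h import *
for n in('scene','top'):
    f=snap(n,n+'0'); T=f['camera_from_world'];print(n,f['mtx'],f['k1'],-T[:3,:3].T@T[:3,3]); print(T[:3,:3])
print(env.state())
E
```

```text
pics
scene [[367.06324835   0.         318.97819074]
 [  0.         367.06324835 199.11130294]
 [  0.           0.           1.        ]] -0.04549197246032763 [0.83655638 0.52957153 0.65954947]
[[-0.84617893  0.53283864  0.00801275]
 [-0.37106678 -0.59993447  0.70879339]
 [ 0.38247963  0.59679277  0.70537063]]
top [[407.2044218    0.         324.0039926 ]
 [  0.         407.2044218  206.90021486]
 [  0.           0.           1.        ]] -0.06026818881512043 [ 0.36198844 -0.00940431  0.92346455]
[[ 0.00908062 -0.99992967 -0.00762877]
 [ 0.9824182   0.0074984   0.18654292]
 [-0.1864726  -0.00918857  0.98241719]]
{'t': 0.1, 'q': array([ 1.17868068e+00,  2.91260154e-01, -1.54002071e-01,  1.12671090e+00,
       -7.29817213e-06,  1.43150946e+00]), 'joint_velocities': array([ 6.82016212e-04, -2.10927296e-03,  4.29973147e-04, -1.76004661e-05,
       -2.83430935e-04,  8.07508815e-04]), 'effort': array([ 1.44621783e-03, -5.37975669e+01,  3.31919003e+01,  9.30662092e-03,
       -1.74275074e-04,  1.62186603e-05]), 'tool_pos': array([0.13117293, 0.50796221, 0.23078913]), 'orientation': array([-1.31885709, -1.02019555,  1.02189275]), 'contact_force': array([-0.13717704, -0.76707344,  0.42765898]), 'torque': array([-0.01124929,  0.01464187,  0.01994435]), 'grip_width': 0.08542636941864297}
```

View pics/top0.png

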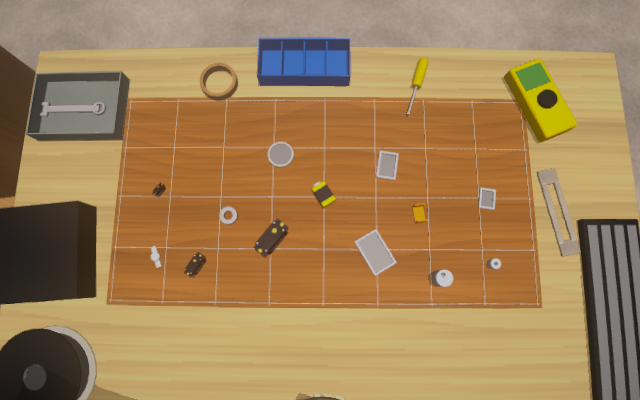

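View pics/scene0.png

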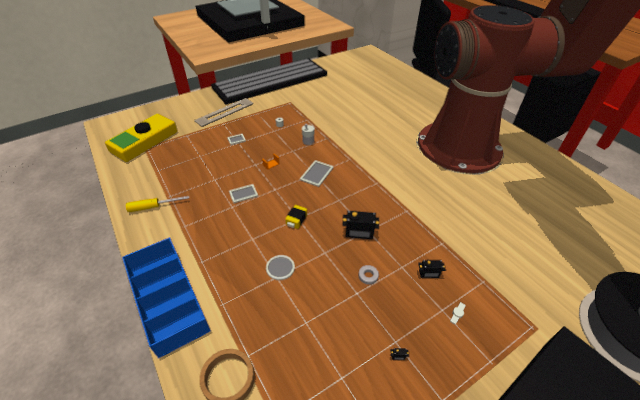

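```bash
python3 - <<'E'
from h import *
f=load('top0');P=cloud(f);im=f['pixels']
# heights
for (u,v) in [(300,270),(376,252),(388,165),(158,189),(195,265),(270,238),(445,278),(60,250)]:
    print((u,v),P[v,u].round(4))
b=cv2.resize(im[130:300,110:350],None,fx=3.3,fy=3.3,interpolation=cv2.INTER_CUBIC);cv2.imwrite('pics/a1.png',b)
b=cv2.resize(im[130:300,340:540],None,fx=3.5,fy=3.5,interpolation=cv2.INTER_CUBIC);cv2.imwrite('pics/a2.png',b)
f=load('scene0');im=f['pixels']
b=cv2.resize(im[190:370,260:480],None,fx=3.3,fy=3.3,interpolation=cv2.INTER_CUBIC);cv2.imwrite('pics/a3.png',b)
E
```

```text
(300, 270) [0.3924 0.0515 0.0048]
(376, 252) [ 0.4335 -0.1182  0.01  ]
(388, 165) [ 0.6385 -0.1504  0.0015]
(158, 189) [0.5715 0.3807 0.0246]
(195, 265) [0.3992 0.2784 0.0379]
(270, 238) [0.4575 0.1132 0.0602]
(445, 278) [ 0.3761 -0.2599  0.049 ]
(60, 250) [0.4245 0.5645 0.0753]
```

View pics/a1.png

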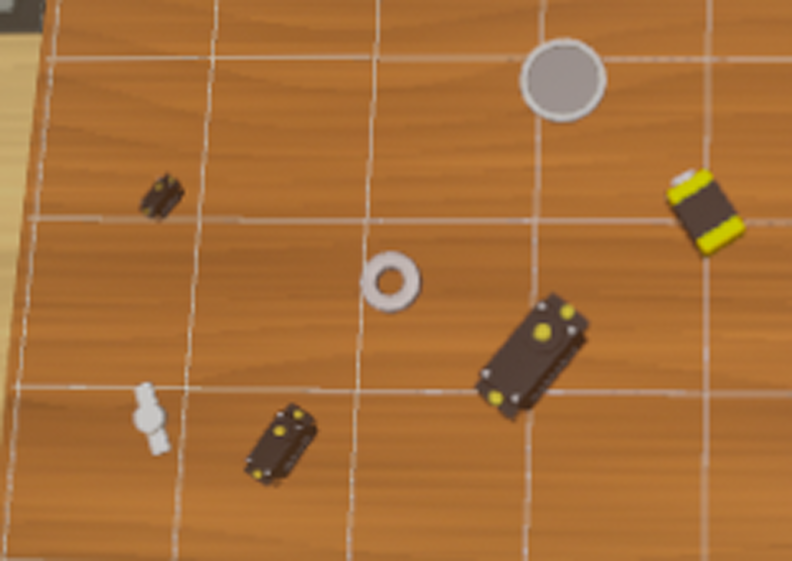

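View pics/a2.png

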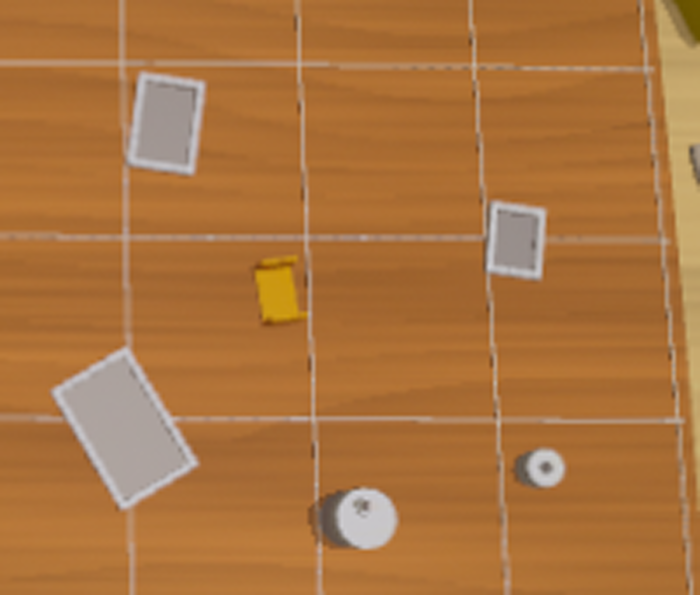

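View pics/a3.png

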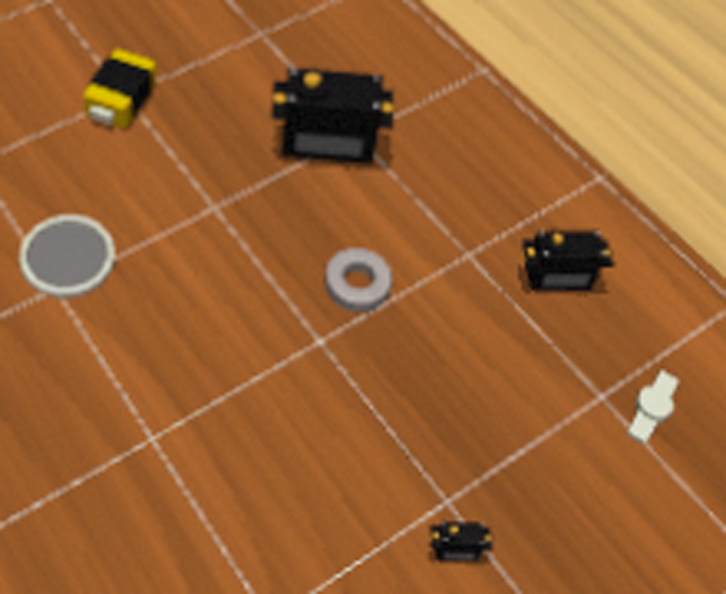

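```bash
cat > det.py <<'E'
from h import *
def blobs(m,amin=2,w=None):
    n,l,s,c=cv2.connectedComponentsWithStats(m.astype(np.uint8),connectivity=8)
    out=[]
    for i in range(1,n):
        if s[i,4]>=amin:
            v,u=np.where(l==i); ww=np.ones(len(u)) if w is None else w[v,u]
            out.append(((u*ww).sum()/ww.sum(),(v*ww).sum()/ww.sum(),s[i,4]))
    return out
E
python3 - <<'E'
from det import *
for tag,lim in(('top0',(112,100,540,305)),('scene0',(150,100,535,400))):
    f=load(tag);im=f['pixels'];hsv=cv2.cvtColor(im,cv2.COLOR_BGR2HSV).astype(int);S,V,H=hsv[...,1],hsv[...,2],hsv[...,0]
    box=np.zeros(V.shape,bool);box[lim[1]:lim[3],lim[0]:lim[2]]=1
    b,g,r=[im[...,i].astype(float) for i in range(3)]
    yel=np.clip(np.minimum(r,g)-b,0,None)
    m=(H>=22)&(H<=34)&(S>110)&(V>85)&box
    print(tag,'brass')
    for u,v,a in blobs(m,1,yel): print(round(u,1),round(v,1),a,end=' | ')
    print('\ndark')
    m=(V<75)&box
    for u,v,a in blobs(m,40): print(round(u,1),round(v,1),a,end=' | ')
    print('\ngrey')
    m=((S<70)&(V>90)&box).astype(np.uint8)
    m=cv2.morphologyEx(m,cv2.MORPH_OPEN,np.ones((3,3)))
    for c in cv2.findContours(m,0,1)[0]:
        if cv2.contourArea(c)<60: continue
        h=cv2.convexHull(c)[:,0].astype(float)
        q=plane(f,h,.007)[:,:2]
        (cx,cy),(w,hh),an=cv2.minAreaRect((q*1000).astype(np.float32))
        print('px',c[:,0].mean(0).round(0),'centre mm',round(cx,1),round(cy,1),'size',round(w,1),round(hh,1),'ang',round(an,1))
E
```

```text
top0 brass
532.5 112.8 514 | 318.7 186.0 76 | 328.1 200.7 98 | 419.0 213.6 108 | 281.5 224.1 15 | 274.0 230.1 23 | 259.7 250.2 17 | 199.8 255.1 6 | 194.1 260.2 8 | 187.5 273.5 4 | 
dark
158.8 189.4 49 | 276.2 242.2 69 | 198.2 265.4 60 | 
grey
px [442. 278.] centre mm 376.8 -264.2 size 35.3 47.4 ang 0.1
px [494. 263.] centre mm 410.4 -384.8 size 27.5 22.9 ang 86.6
px [155. 257.] centre mm 418.2 382.1 size 49.5 19.7 ang 11.7
px [375. 252.] centre mm 434.6 -116.6 size 89.5 59.8 ang 31.3
px [228. 215.] centre mm 516.4 220.5 size 40.0 39.3 ang 2.8
px [487. 198.] centre mm 559.3 -377.9 size 38.0 48.7 ang 82.3
px [387. 165.] centre mm 637.4 -147.4 size 46.0 65.9 ang 80.8
px [280. 154.] centre mm 662.2 102.9 size 59.1 59.4 ang 0.3
px [114. 114.] centre mm 762.5 515.6 size 80.2 12.8 ang 7.0
scene0 brass
159.7 126.6 620 | 153.4 202.2 80 | 300.0 207.6 49 | 292.6 220.1 111 | 306.0 214.0 1 | 216.0 308.0 1 | 224.0 371.0 1 | 
dark
229.2 101.1 46 | 465.7 133.1 4388 | 526.0 116.7 561 | 297.8 214.3 159 | 360.2 225.3 800 | 431.0 268.8 383 | 399.2 353.9 170 | 522.3 385.1 787 | 207.4 373.4 56 | 
grey
px [154. 382.] centre mm 958.7 200.8 size 20.8 75.1 ang 0.8
px [458. 313.] centre mm 420.1 383.5 size 50.8 19.3 ang 10.2
px [368. 274.] centre mm 513.6 219.9 size 45.3 38.0 ang 53.5
px [280. 267.] centre mm 662.1 106.3 size 61.0 59.5 ang 88.8
px [243. 193.] centre mm 636.3 -144.3 size 48.6 63.8 ang 79.9
px [317. 173.] centre mm 433.9 -112.9 size 91.9 58.9 ang 30.6
px [236. 139.] centre mm 557.8 -371.8 size 41.2 46.0 ang 82.8
px [308. 131.] centre mm 353.2 -295.5 size 65.1 34.6 ang 58.5
px [203. 121.] centre mm 608.9 -522.7 size 38.7 46.5 ang 6.5
px [511. 109.] centre mm -313.7 -50.8 size 169.0 50.8 ang 26.3
```

```bash
python3 - <<'E'
from det import *
import sys
for tag,rois in(('top0',dict(L=(250,215,295,262),S=(180,248,212,280),M=(148,178,170,200))),('scene0',dict(L=(340,205,382,243),S=(415,255,450,282),M=(386,343,414,364)))):
    f=load(tag);im=f['pixels'].astype(float);tiles=[]
    for k,(x0,y0,x1,y1) in rois.items():
        c=im[y0:y1,x0:x1]; tiles.append(cv2.resize(cv2.resize(np.uint8(np.clip(c*1.3,0,255)),None,fx=12,fy=12,interpolation=cv2.INTER_NEAREST),(260,260) if 0 else None,fx=.45 if k=='L' else (.65 if k=='S' else 0.9),fy=.45 if k=='L' else (.65 if k=='S' else .9)))
    H=max(t.shape[0] for t in tiles); cv2.imwrite(f'pics/{tag}_t.png',np.hstack([cv2.copyMakeBorder(t,0,H-t.shape[0],0,8,0) for t in tiles]))
f=load('top0');x0,y0,x1,y1=148,178,170,200
hs=cv2.cvtColor(f['pixels'],cv2.COLOR_BGR2HSV)[y0:y1,x0:x1]
print(f['pixels'][183:197,150:168,1]);print(hs[5:19,2:20,0])
E
```

```text
[[106 105 105 105 105 106 108 114 105  87  59  88 104 103 108 109 109 109]
 [105 106 106 106 106 106 104 106  84  56  49  98  92  78  99 108 107 107]
 [108 109 107 108 108 108  93  82  80  61  48  79  73  52  77 106 107 108]
 [110 110 110 110 110 103  75 100 103  67  48  63  47  46  59  97 109 109]
 [114 113 113 112 105  83  60  86  79  56  47  43  41  42  58  72 111 110]
 [112 111 111 108  85  58  51  51  50  50  45  40  41  45  43  54 111 111]
 [111 111 107  90  64  51  53  51  52  50  42  40  44  56  47  85 111 111]
 [111 112 103  73  53  53  53  55  51  43  41  51  57  58  57 110 111 111]
 [108 109  97  68  53  53  54  52  44  42  48  63  61  60  88 108 109 109]
 [105 103  80  55  52  64  59  46  42  42  54  62  62  86 106 106 106 106]
 [103  99  77  76  88  85  59  42  41  55  59  57  83 101 103 102 103 102]
 [102 101  93  92  96  78  53  45  42  57  56  78 100 101 102 101 102 102]
 [116 116 116 110  96  73  60  71  67  55  81 113 116 116 116 116 115 116]
 [129 129 128 128 124 112 105  97  88 100 118 127 128 129 129 128 127 127]]
[[14 14 14 15 15 15 15 14 13 13 11 16 15 14 14 15 15 14]
 [14 15 15 15 15 14 14 13 11 11 11 20 18 14 14 15 15 14]
 [15 15 15 15 15 15 14 17 19 15 12 16 17 11 14 15 15 15]
 [15 15 15 15 15 14 13 20 21 16 11  9 10 11 13 14 15 15]
 [15 15 15 15 14 13 12 19 18 14 12 11 12 12 13 14 15 15]
 [15 15 15 15 13 11 11 11 10 12 12 12 13 13 12 13 15 15]
 [15 15 14 14 12 11 11 11 11 12 13 12 12 11 11 14 15 15]
 [15 15 14 12 11 11 10 11 11 13 13 11 11 10 12 15 15 15]
 [15 15 13 12 11 11 10 11 12 13 12 10 11 12 14 15 15 15]
 [14 14 13 11 11 11 11 12 13 12 10 10 13 14 15 15 14 14]
 [15 14 13 17 19 15 11 12 13 11 11 11 14 14 15 14 14 14]
 [14 14 14 16 20 16 12 14 13 10 11 13 14 14 14 14 14 15]
 [14 14 14 14 14 13 12 13 13 12 14 14 14 14 14 14 14 14]
 [15 15 14 14 14 14 14 14 13 14 14 15 14 15 15 15 14 15]]
```

View pics/top0_t.png

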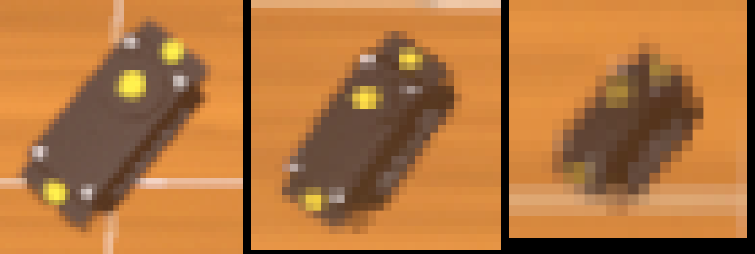

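View pics/scene0_t.png

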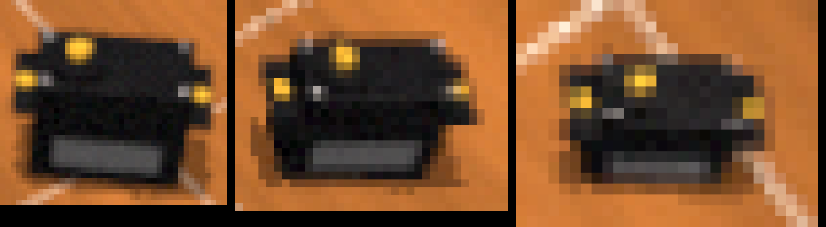

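```bash
python3 - <<'E'
from det import *
T=load('top0');S=load('scene0')
D=dict(L=([(281.5,224.1),(259.7,250.2),(274,230.1)],[(343.9,218.9),(376.9,222.1),(354.1,213.4)],.0445,.066),
S=([(199.8,255.1),(187.5,273.5),(194.1,260.2)],[(420.4,265.9),(443.5,266),(428.6,261.8)],.029,.044),
M=([(161.6,184.2),(153.7,193.5),(157.5,186)],[(391.5,351.9),(407.4,352.4),(397.1,349.9)],.0185,.028))
for k,(a,b,he,hb) in D.items():
    z=[he,he,hb]
    A=np.array([plane(T,p,h)[0] for p,h in zip(a,z)])*1000;B=np.array([plane(S,p,h)[0] for p,h in zip(b,z)])*1000
    for n,X in(('top',A),('sc',B)):
        d=X[0]-X[1]; print(k,n,'c',((X[0]+X[1])/2)[:2].round(1),'len',np.linalg.norm(d).round(1),'yaw',np.degrees(np.arctan2(d[1],d[0])).round(1),'boss',X[2][:2].round(1))
    for p,q in zip(a,b):
        c1,d1=rays(T,p);c2,d2=rays(S,q);d1=d1[0];d2=d2[0]
        s=np.linalg.lstsq(np.c_[d1,-d2],c2-c1,rcond=None)[0];X=(c1+s[0]*d1+c2+s[1]*d2)/2;print('   tri',(X*1000).round(1),'gap',(np.linalg.norm(c1+s[0]*d1-c2-s[1]*d2)*1000).round(1))
# gearmotor
for f,tag in((T,'top'),(S,'scene')):
    im=f['pixels'];hs=cv2.cvtColor(im,cv2.COLOR_BGR2HSV);x0,y0,x1,y1=(425,262,465,296) if tag=='top' else (294,116,322,150)
    cv2.imwrite(f'pics/g_{tag}.png',cv2.resize(im[y0:y1,x0:x1],None,fx=12,fy=12,interpolation=cv2.INTER_NEAREST))
    m=((hs[...,1]<70)&(hs[...,2]>170)).astype(np.uint8);n=np.zeros_like(m);n[y0:y1,x0:x1]=m[y0:y1,x0:x1]
    for c in cv2.findContours(n,0,1)[0]:
        if cv2.contourArea(c)>30:
            q=plane(f,c[:,0],.048)[:,:2]*1000;print(tag,cv2.minEnclosingCircle(q.astype(np.float32)),c[:,0].min(0),c[:,0].max(0))
import cv2 as cv
R=cv2.Rodrigues(env.state()['orientation'])[0];print(R.round(3))
E
```

```text
L top c [461.2 114.1] len 73.3 yaw -38.5 boss [473.8 104.4]
L sc c [460.3 115.8] len 74.2 yaw -39.3 boss [472.6 106.1]
   tri [489.4  91.7  44.3] gap 1.4
   tri [431.8 137.9  43.4] gap 2.3
   tri [473.1 105.1  65.6] gap 2.0
S top c [401.2 284.4] len 47.6 yaw -31.5 boss [409.3 279.1]
S sc c [400.  285.8] len 48.4 yaw -32.5 boss [409.  280.4]
   tri [421.  272.4  29.1] gap 1.3
   tri [380.1 297.9  28.4] gap 2.2
   tri [408.9 279.8  43.3] gap 1.2
M top c [573.3 384.2] len 27.8 yaw -37.1 boss [577.8 381. ]
M sc c [572. 385.] len 28.0 yaw -34.3 boss [576.8 381.9]
   tri [584.  376.5  18.2] gap 1.5
   tri [561.5 392.7  19.7] gap 1.5
   tri [577.3 381.5  28.1] gap 1.3
top ((376.9002380371094, -259.2781677246094), 18.068538665771484) [437 270] [453 286]
scene ((373.9017639160156, -256.3949279785156), 18.670888900756836) [302 125] [314 131]
[[ 0.25  -0.    -0.968]
 [ 0.968 -0.001  0.25 ]
 [-0.001 -1.     0.   ]]
```

View pics/g_top.png

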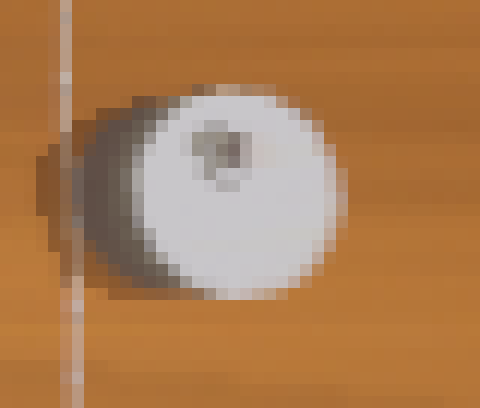

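View pics/g_scene.png

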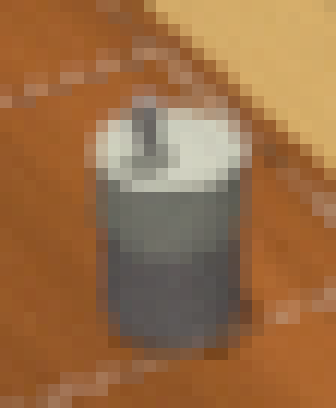

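```bash
cat > go.py <<'E'
import sys
from h import *
T=dict(S=(400.6,285.1,58.,8),L=(460.8,115.0,51.1,20),M=(572.7,384.6,54,5),G=(375.4,-257.8,60,16),
 St=(636.9,-145.9,80.4,11.5),Lt=(434.3,-114.8,121,23.5),Mt=(558.6,-374.9,82.5,8.5),Gt=(662.1,104.6,90,19.5))
s=env.state();R=cv2.Rodrigues(s['orientation'])[0];p=s['tool_pos']
psi=np.degrees(np.arctan2(R[1,0],R[0,0]))
def show():
    print('t',round(s['t'],2),'p mm',(p*1000).round(1),'psi',psi.round(2),'tilt',R[2].round(4),'w',round(s['grip_width']*1000,1),'F',s['contact_force'].round(1),'q6',s['q'][5].round(2))
show()
for k in sys.argv[1:]:
    x,y,a,z=T[k]; d=np.array([x,y,z])/10-p*100
    tl=np.array([np.cos(np.radians(a)),np.sin(np.radians(a))]);tz=np.array([-tl[1],tl[0]])
    print(k,'turn',np.radians(psi-a).round(4),'| after turn: x',(d[:2]@tl).round(2),'y',(-d[2]).round(2),'z',(d[:2]@tz).round(2),' | now: x',(d@R[:,0]).round(2),'z',(d@R[:,2]).round(2))
E
python3 go.py S L
```

```text
t 0.1 p mm [131.2 508.  230.8] psi 75.51 tilt [-1.2e-03 -1.0e+00  2.0e-04] w 85.4 F [-0.1 -0.8  0.4] q6 1.43
S turn 0.3057 | after turn: x -4.62 y 22.28 z -34.66  | now: x -14.81 z -31.66
L turn 0.4261 | after turn: x -9.88 y 21.08 z -50.33  | now: x -29.78 z -41.75
```

Emit:
{"fn": "servo_tool", "kwargs": {
  "plan": [
    {"translation": [-0.5, 1, -3], "turn": 0.102},
    {"translation": [-0.5, 1, -3.5], "turn": 0.102},
    {"translation": [-0.5, 1, -3.5], "turn": 0.102},
    {"translation": [-0.5, 1, -3.5], "turn": 0},
    {"translation": [-0.5, 1, -3.5], "turn": 0},
    {"translation": [-0.5, 1, -3.5], "turn": 0},
    {"translation": [-0.5, 1, -3.5], "turn": 0},
    {"translation": [-0.5, 1, -3.5], "turn": 0},
    {"translation": [-0.5, 1, -3], "turn": 0},
    {"translation": [0, 1, -2], "turn": 0}
  ],
  "jaw": 0.6
}}

```text
t: 0.93
tool_pos: [0.3992, 0.3065, 0.1257]
orientation: [-1.423, -0.783, 0.784]
contact_force: [0.4, 0.6, 0.4]
grip_width: 0.0509
```

```bash
python3 go.py S
```

```text
t 0.93 p mm [399.2 306.5 125.7] psi 57.64 tilt [ 5.e-04 -1.e+00  2.e-03] w 50.9 F [0.4 0.6 0.4] q6 1.07
S turn -0.0063 | after turn: x -1.74 y 11.77 z -1.26  | now: x -1.74 z -1.29
```

Tracking is good.

Emit:
{"fn": "servo_tool", "kwargs": {
  "plan": [
    {"translation": [-1.7, 1, -1.3], "turn": -0.006},
    {"translation": [0, 2.5, 0], "turn": 0},
    {"translation": [0, 2, 0], "turn": 0},
    {"translation": [0, 0, 0], "turn": 0}
  ]
}}

```text
t: 1.27
tool_pos: [0.4052, 0.2798, 0.0667]
orientation: [-1.424, -0.782, 0.784]
contact_force: [-0.9, 0.1, 0.1]
grip_width: 0.0513
```

```bash
python3 go.py S; python3 -c "
from h import *
f=snap('scene','s1');im=f['pixels'];cv2.imwrite('pics/s1c.png',cv2.resize(im[170:320,350:510],None,fx=4,fy=4))
f=snap('top','t1');im=f['pixels'];cv2.imwrite('pics/t1c.png',cv2.resize(im[200:320,120:280],None,fx=4,fy=4))"
```

```text
t 1.27 p mm [405.2 279.8  66.7] psi 57.56 tilt [-7.0e-04 -1.0e+00  1.3e-03] w 51.3 F [-0.9  0.1  0.1] q6 1.02
S turn -0.0078 | after turn: x 0.2 y 5.87 z 0.67  | now: x 0.2 z 0.66
```

View pics/s1c.png

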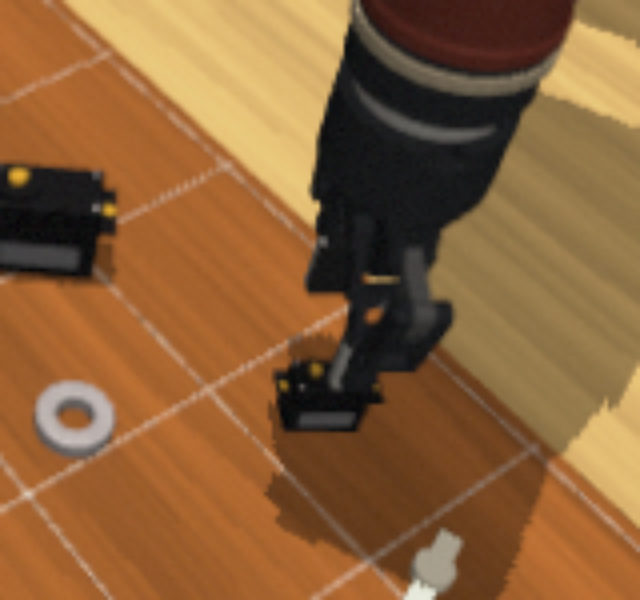

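View pics/t1c.png

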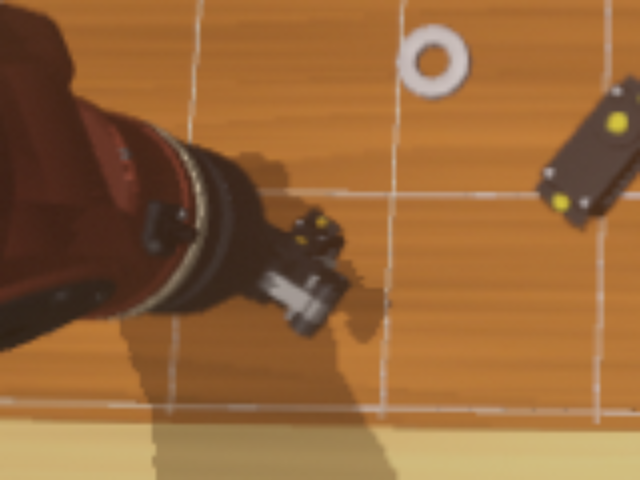

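Emit:
{"fn": "servo_tool", "kwargs": {
  "plan": [
    {"translation": [0.2, 0, 0.66], "turn": -0.008},
    {"translation": [0, 0, 0], "turn": 0}
  ]
}}

```text
t: 1.53
tool_pos: [0.4023, 0.2877, 0.0713]
orientation: [-1.421, -0.793, 0.787]
contact_force: [-0.8, 0.0, 0.5]
grip_width: 0.0514
```

```bash
python3 go.py S
```

```text
t 1.53 p mm [402.3 287.7  71.3] psi 58.13 tilt [ 0.0039 -1.     -0.001 ] w 51.4 F [-0.8  0.   0.5] q6 1.03
S turn 0.0022 | after turn: x -0.31 y 6.33 z 0.01  | now: x -0.33 z 0.02
```

Emit:
{"fn": "servo_tool", "kwargs": {
  "plan": [
    {"translation": [-0.15, 1.5, 0], "turn": 0},
    {"translation": [-0.15, 1.5, 0], "turn": 0},
    {"translation": [0, 1.3, 0], "turn": 0},
    {"translation": [0, 0.7, 0], "turn": 0},
    {"translation": [0, 0.3, 0], "turn": 0}
  ]
}}

```text
t: 1.95
tool_pos: [0.4044, 0.2908, 0.0233]
orientation: [-1.42, -0.808, 0.782]
contact_force: [-0.0, -0.5, -0.1]
grip_width: 0.0512
```

```bash
python3 go.py S
```

```text
t 1.95 p mm [404.4 290.8  23.3] psi 58.48 tilt [ 0.0148 -0.9999 -0.0073] w 51.2 F [-0.  -0.5 -0.1] q6 1.03
S turn 0.0083 | after turn: x -0.68 y 1.53 z 0.02  | now: x -0.7 z 0.03
```

Emit:
{"fn": "servo_tool", "kwargs": {
  "plan": [
    {"translation": [-0.35, 0, 0], "turn": 0.004},
    {"translation": [-0.35, 0, 0], "turn": 0.004},
    {"translation": [0, 0, 0], "turn": 0}
  ]
}}

```text
t: 2.2
tool_pos: [0.4007, 0.2854, 0.0245]
orientation: [-1.422, -0.804, 0.775]
contact_force: [-0.9, 0.1, 0.1]
grip_width: 0.0508
```

```bash
python3 go.py S
```

```text
t 2.2 p mm [400.7 285.4  24.5] psi 58.07 tilt [ 0.016  -0.9998 -0.0079] w 50.8 F [-0.9  0.1  0.1] q6 1.03
S turn 0.0012 | after turn: x -0.03 y 1.65 z -0.01  | now: x -0.06 z 0.01
```

Emit:
{"fn": "servo_tool", "kwargs": {
  "plan": [
    {"translation": [0, 0.6, 0], "turn": 0},
    {"translation": [-0.05, 0.6, 0], "turn": 0},
    {"translation": [-0.05, 0.4, 0], "turn": 0},
    {"translation": [0, 0.05, 0], "turn": 0}
  ]
}}

```text
t: 2.53
tool_pos: [0.4017, 0.285, 0.0082]
orientation: [-1.422, -0.806, 0.772]
contact_force: [0.5, 0.6, 0.2]
grip_width: 0.0512
```

```bash
python3 go.py S
```

```text
t 2.53 p mm [401.7 285.    8.2] psi 58.04 tilt [ 0.019  -0.9998 -0.0097] w 51.2 F [0.5 0.6 0.2] q6 1.03
S turn 0.0007 | after turn: x -0.05 y 0.02 z 0.1  | now: x -0.05 z 0.1
```

Emit:
{"fn": "servo_tool", "kwargs": {
  "plan": [
    {"translation": [0, 0, 0.1], "turn": 0},
    {"translation": [0, 0, 0], "turn": 0},
    {"translation": [0, 0, 0], "turn": 0},
    {"translation": [0, 0, 0], "turn": 0},
    {"translation": [0, 0, 0], "turn": 0},
    {"translation": [0, 0, 0], "turn": 0}
  ],
  "jaw": 0
}}

```text
t: 3.03
tool_pos: [0.4006, 0.2855, 0.0079]
orientation: [-1.422, -0.806, 0.772]
contact_force: [-1.0, 0.4, -0.4]
grip_width: 0.0191
```

```bash
python3 go.py St
```

```text
t 3.03 p mm [400.6 285.5   7.9] psi 58.03 tilt [ 0.0183 -0.9998 -0.0092] w 19.1 F [-1.   0.4 -0.4] q6 1.03
St turn -0.3904 | after turn: x -38.6 y -0.36 z -30.49  | now: x -24.08 z -42.89
```

Emit:
{"fn": "servo_tool", "kwargs": {
  "plan": [
    {"translation": [0, -0.5, 0], "turn": 0},
    {"translation": [0, -1.5, 0], "turn": 0},
    {"translation": [0, -2, 0], "turn": 0},
    {"translation": [0, -2, 0], "turn": 0},
    {"translation": [0, -2, 0], "turn": 0},
    {"translation": [0, -1, 0], "turn": 0},
    {"translation": [0, 0, 0], "turn": 0}
  ]
}}

```text
t: 3.62
tool_pos: [0.3976, 0.2839, 0.1027]
orientation: [-1.422, -0.803, 0.775]
contact_force: [0.6, -0.0, -1.5]
grip_width: 0.0194
```

```bash
python3 go.py St
```

```text
t 3.62 p mm [397.6 283.9 102.7] psi 58.04 tilt [ 0.0158 -0.9998 -0.0076] w 19.4 F [ 0.6 -0.  -1.5] q6 1.03
St turn -0.3903 | after turn: x -38.39 y 9.12 z -30.76  | now: x -23.94 z -42.98
```

Emit:
{"fn": "servo_tool", "kwargs": {
  "plan": [
    {"translation": [-1, 0, -1.5], "turn": -0.08},
    {"translation": [-1.8, 0, -2.5], "turn": -0.08},
    {"translation": [-2.2, 0, -2.6], "turn": -0.08},
    {"translation": [-2.4, 0, -2.5], "turn": -0.08},
    {"translation": [-2.6, 0, -2.3], "turn": -0.07},
    {"translation": [-2.7, 0, -2.2], "turn": 0},
    {"translation": [-2.7, 0, -2.2], "turn": 0},
    {"translation": [-2.7, 0, -2.2], "turn": 0},
    {"translation": [-2.7, 0, -2.2], "turn": 0},
    {"translation": [-2.7, 0, -2.2], "turn": 0},
    {"translation": [-2.7, 0, -2.2], "turn": 0}
  ]
}}

```text
t: 4.53
tool_pos: [0.577, -0.039, 0.0981]
orientation: [-1.269, -1.122, 1.092]
contact_force: [1.1, 0.0, -0.4]
grip_width: 0.0189
```

```bash
python3 go.py St
```

```text
t 4.53 p mm [577.  -39.   98.1] psi 82.16 tilt [ 0.0149 -0.9998 -0.0101] w 18.9 F [ 1.1  0.  -0.4] q6 -0.07
St turn 0.0307 | after turn: x -9.54 y 8.66 z -7.69  | now: x -9.9 z -7.31
```

Emit:
{"fn": "servo_tool", "kwargs": {
  "plan": [
    {"translation": [-2.5, 0, -2], "turn": 0.01},
    {"translation": [-2.2, 0, -1.8], "turn": 0.01},
    {"translation": [-1.8, 0, -1.5], "turn": 0.01},
    {"translation": [-1.2, 0, -1], "turn": 0},
    {"translation": [-0.6, 0, -0.5], "turn": 0},
    {"translation": [0, 0, 0], "turn": 0}
  ]
}}

```text
t: 5.03
tool_pos: [0.6347, -0.1438, 0.092]
orientation: [-1.284, -1.091, 1.065]
contact_force: [0.6, -0.1, -0.6]
grip_width: 0.0192
```

```bash
python3 go.py St
```

```text
t 5.03 p mm [ 634.7 -143.8   92. ] psi 79.93 tilt [ 0.0142 -0.9999 -0.0073] w 19.2 F [ 0.6 -0.1 -0.6] q6 -0.17
St turn -0.0081 | after turn: x -0.17 y 8.05 z -0.25  | now: x -0.28 z -0.19
```

Emit:
{"fn": "servo_tool", "kwargs": {
  "plan": [
    {"translation": [-0.15, 1, -0.1], "turn": -0.008},
    {"translation": [-0.1, 1.5, -0.1], "turn": 0},
    {"translation": [-0.05, 1.3, 0], "turn": 0},
    {"translation": [0, 1, 0], "turn": 0},
    {"translation": [0, 0.6, 0], "turn": 0},
    {"translation": [0, 0.2, 0], "turn": 0}
  ]
}}

```text
t: 5.53
tool_pos: [0.6335, -0.1407, 0.0302]
orientation: [-1.273, -1.1, 1.076]
contact_force: [-1.2, 1.0, 0.7]
grip_width: 0.0193
```

```bash
python3 go.py St;python3 -c "
from h import *
f=snap('scene','s2');im=f['pixels'];cv2.imwrite('pics/s2c.png',cv2.resize(im[130:230,190:310],None,fx=5,fy=5))
f=snap('top','t2');im=f['pixels'];cv2.imwrite('pics/t2c.png',cv2.resize(im[120:220,330:450],None,fx=5,fy=5))"
```

```text
t 5.53 p mm [ 633.5 -140.7   30.2] psi 80.76 tilt [ 0.016  -0.9999 -0.0035] w 19.3 F [-1.2  1.   0.7] q6 -0.18
St turn 0.0063 | after turn: x -0.45 y 1.87 z -0.42  | now: x -0.49 z -0.41
```

View pics/s2c.png

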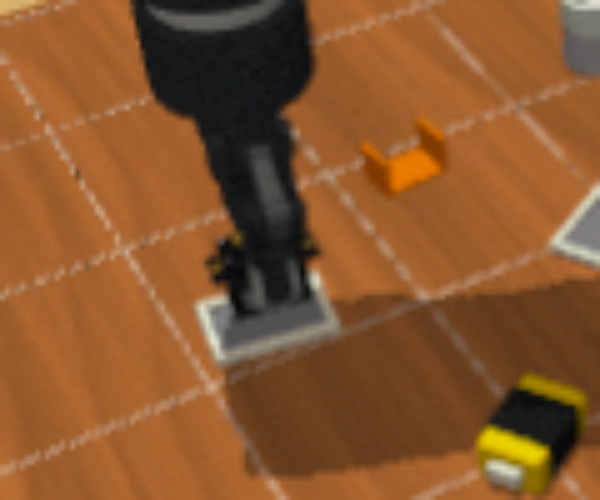

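View pics/t2c.png

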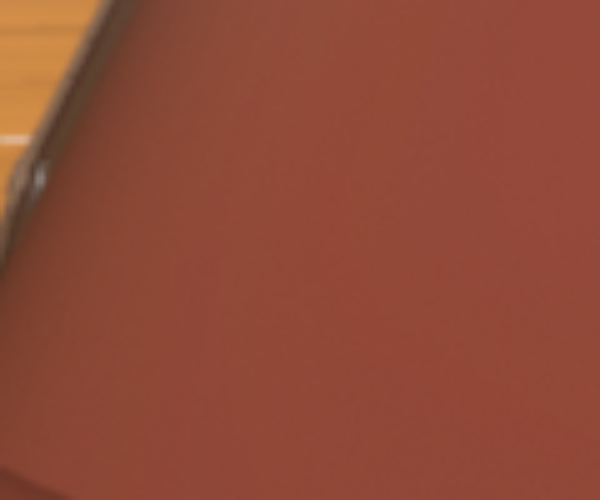

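Emit:
{"fn": "servo_tool", "kwargs": {
  "plan": [
    {"translation": [-0.3, 0, -0.3], "turn": 0.006},
    {"translation": [-0.2, 0.2, -0.1], "turn": 0},
    {"translation": [0, 0, 0], "turn": 0}
  ]
}}

```text
t: 5.88
tool_pos: [0.6385, -0.147, 0.0306]
orientation: [-1.279, -1.098, 1.071]
contact_force: [-0.1, -0.2, -1.1]
grip_width: 0.0195
```

```bash
python3 go.py St
```

```text
t 5.88 p mm [ 638.5 -147.    30.6] psi 80.42 tilt [ 0.0153 -0.9999 -0.0067] w 19.5 F [-0.1 -0.2 -1.1] q6 -0.18
St turn 0.0004 | after turn: x 0.08 y 1.91 z 0.18  | now: x 0.05 z 0.19
```

Emit:
{"fn": "servo_tool", "kwargs": {
  "plan": [
    {"translation": [0.05, 0.5, 0.1], "turn": 0},
    {"translation": [0, 0.5, 0], "turn": 0},
    {"translation": [0, 0.4, 0], "turn": 0},
    {"translation": [0, 0.3, 0], "turn": 0},
    {"translation": [0, 0.15, 0], "turn": 0},
    {"translation": [0, 0, 0], "turn": 0}
  ]
}}

```text
t: 6.38
tool_pos: [0.6385, -0.1467, 0.0111]
orientation: [-1.281, -1.098, 1.07]
contact_force: [0.6, 0.5, -0.8]
grip_width: 0.0191
```

```bash
python3 go.py St
```

```text
t 6.38 p mm [ 638.5 -146.7   11.1] psi 80.38 tilt [ 0.0151 -0.9998 -0.0086] w 19.1 F [ 0.6  0.5 -0.8] q6 -0.18
St turn -0.0004 | after turn: x 0.06 y -0.04 z 0.17  | now: x 0.06 z 0.17
```

Emit:
{"fn": "servo_tool", "kwargs": {
  "plan": [
    {"translation": [0, 0.1, 0], "turn": 0},
    {"translation": [0, 0, 0], "turn": 0}
  ]
}}

```text
t: 6.55
tool_pos: [0.6387, -0.1468, 0.011]
orientation: [-1.281, -1.099, 1.07]
contact_force: [0.4, -0.6, -0.6]
grip_width: 0.0191
```

Emit:
{"fn": "servo_tool", "kwargs": {
  "plan": [
    {"translation": [0, 0, 0], "turn": 0},
    {"translation": [0, 0, 0], "turn": 0},
    {"translation": [0, 0, 0], "turn": 0},
    {"translation": [0, 0, 0], "turn": 0},
    {"translation": [0, -0.7, 0], "turn": 0},
    {"translation": [0, -1.5, 0], "turn": 0},
    {"translation": [0, -2, 0], "turn": 0},
    {"translation": [0, -2, 0], "turn": 0},
    {"translation": [0, -2, 0], "turn": 0},
    {"translation": [0, -1, 0], "turn": 0}
  ],
  "jaw": 0.5
}}

```text
t: 7.38
tool_pos: [0.6356, -0.1473, 0.1057]
orientation: [-1.276, -1.096, 1.071]
contact_force: [1.4, 0.4, 0.2]
grip_width: 0.0426
```

```bash
python3 go.py L; python3 -c "
from h import *
f=snap('scene','s3');im=f['pixels'];cv2.imwrite('pics/s3c.png',cv2.resize(im[130:230,190:310],None,fx=5,fy=5))"
```

```text
t 7.38 p mm [ 635.6 -147.3  105.7] psi 80.39 tilt [ 0.0159 -0.9999 -0.004 ] w 42.6 F [1.4 0.4 0.2] q6 -0.18
L turn 0.5111 | after turn: x 9.43 y 8.57 z 30.08  | now: x 22.8 z 21.66
```

View pics/s3c.png

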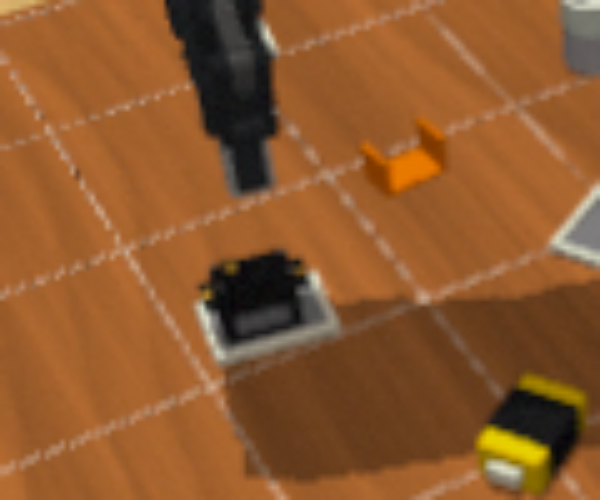

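Emit:
{"fn": "servo_tool", "kwargs": {
  "plan": [
    {"translation": [1.5, 0, 1.5], "turn": 0.08},
    {"translation": [2, 0, 2.2], "turn": 0.1},
    {"translation": [1.8, 0, 2.5], "turn": 0.1},
    {"translation": [1.5, 0, 2.7], "turn": 0.1},
    {"translation": [1.2, 0, 2.9], "turn": 0.08},
    {"translation": [1, 0, 3], "turn": 0.03},
    {"translation": [0.9, 0, 3], "turn": 0},
    {"translation": [0.9, 0, 3], "turn": 0},
    {"translation": [0.5, 0, 2.3], "turn": 0},
    {"translation": [0.3, 0, 1.5], "turn": 0},
    {"translation": [0, 0, 0.7], "turn": 0}
  ],
  "jaw": 0.75
}}

```text
t: 8.35
tool_pos: [0.4631, 0.0901, 0.1033]
orientation: [-1.451, -0.699, 0.678]
contact_force: [0.8, 0.6, -0.8]
grip_width: 0.0638
```

```bash
python3 go.py L; python3 -c "
from h import *
f=snap('top','t3');im=f['pixels'];cv2.imwrite('pics/t3c.png',cv2.resize(im[100:300,250:450],None,fx=3.5,fy=3.5))"
```

```text
t 8.35 p mm [463.1  90.1 103.3] psi 50.6 tilt [ 0.0154 -0.9999  0.0013] w 63.8 F [ 0.8  0.6 -0.8] q6 0.72
L turn -0.0088 | after turn: x 1.8 y 8.33 z 1.74  | now: x 1.65 z 1.75
```

View pics/t3c.png

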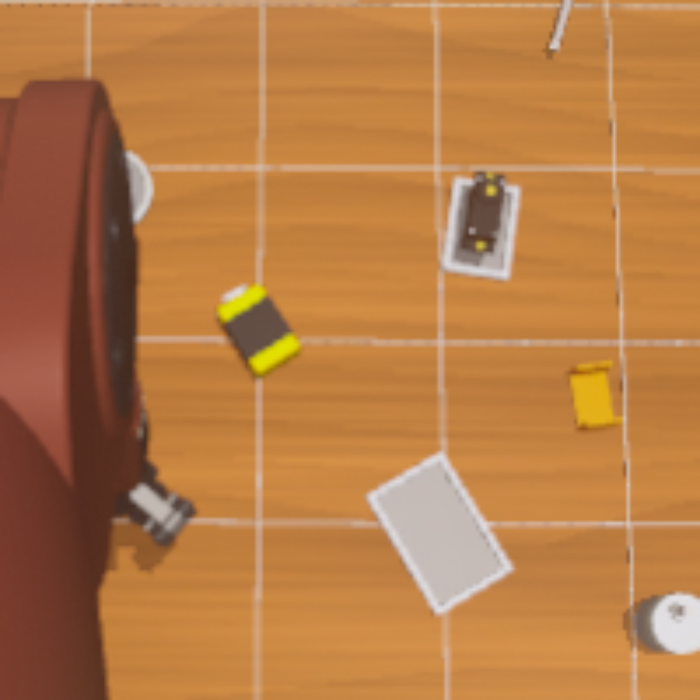

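Emit:
{"fn": "servo_tool", "kwargs": {
  "plan": [
    {"translation": [0.8, 0.5, 0.8], "turn": -0.008},
    {"translation": [0.6, 1.2, 0.6], "turn": 0},
    {"translation": [0.3, 1.2, 0.3], "turn": 0},
    {"translation": [0, 0.8, 0], "turn": 0},
    {"translation": [0, 0.2, 0], "turn": 0},
    {"translation": [0, 0, 0], "turn": 0}
  ]
}}

```text
t: 8.9
tool_pos: [0.4634, 0.1125, 0.0625]
orientation: [-1.451, -0.706, 0.683]
contact_force: [0.4, 0.5, -0.6]
grip_width: 0.0642
```

```bash
python3 go.py L; python3 -c "
from h import *
f=load('t3');q=plane(f,[(389.5,153.5),(386.9,169.5)],.032)*1000
print(q,q.mean(0))"
```

```text
t 8.9 p mm [463.4 112.5  62.5] psi 51.02 tilt [ 0.0156 -0.9999 -0.0013] w 64.2 F [ 0.4  0.5 -0.6] q6 0.76
L turn -0.0014 | after turn: x 0.03 y 4.25 z 0.36  | now: x -0.04 z 0.36
[[ 656.72681469 -149.82536353   32.        ]
 [ 618.68771202 -143.03755859   32.        ]] [ 637.70726335 -146.43146106   32.        ]
```

Emit:
{"fn": "servo_tool", "kwargs": {
  "plan": [
    {"translation": [0, 0.8, 0.2], "turn": 0},
    {"translation": [0, 1, 0.15], "turn": 0},
    {"translation": [0, 1, 0], "turn": 0},
    {"translation": [0, 0.8, 0], "turn": 0},
    {"translation": [0, 0.4, 0], "turn": 0},
    {"translation": [0, 0.1, 0], "turn": 0}
  ]
}}

```text
t: 9.4
tool_pos: [0.4637, 0.1129, 0.0199]
orientation: [-1.454, -0.706, 0.678]
contact_force: [-0.1, -0.2, 0.6]
grip_width: 0.0642
```

```bash
python3 go.py L
```

```text
t 9.4 p mm [463.7 112.9  19.9] psi 50.81 tilt [ 0.0175 -0.9998 -0.0042] w 64.2 F [-0.1 -0.2  0.6] q6 0.76
L turn -0.0051 | after turn: x -0.01 y -0.01 z 0.36  | now: x -0.02 z 0.36
```

Emit:
{"fn": "servo_tool", "kwargs": {
  "plan": [
    {"translation": [0, 0, 0.25], "turn": -0.005},
    {"translation": [0, 0, 0.15], "turn": 0},
    {"translation": [0, 0, 0], "turn": 0}
  ]
}}

```text
t: 9.65
tool_pos: [0.4605, 0.1153, 0.02]
orientation: [-1.453, -0.71, 0.682]
contact_force: [0.6, -0.7, 0.2]
grip_width: 0.0641
```

Emit:
{"fn": "servo_tool", "kwargs": {
  "plan": [
    {"translation": [0, 0, 0], "turn": 0},
    {"translation": [0, 0, 0], "turn": 0},
    {"translation": [0, 0, 0], "turn": 0},
    {"translation": [0, 0, 0], "turn": 0},
    {"translation": [0, 0, 0], "turn": 0},
    {"translation": [0, 0, 0], "turn": 0}
  ],
  "jaw": 0
}}

```text
t: 10.15
tool_pos: [0.461, 0.1155, 0.0215]
orientation: [-1.454, -0.712, 0.681]
contact_force: [0.2, 0.6, -2.2]
grip_width: 0.0323
```

```bash
python3 go.py L Lt
```

```text
t 10.15 p mm [461.  115.5  21.5] psi 51.12 tilt [ 0.0184 -0.9998 -0.0059] w 32.3 F [ 0.2  0.6 -2.2] q6 0.76
L turn 0.0004 | after turn: x -0.05 y 0.15 z -0.01  | now: x -0.05 z -0.01
Lt turn -1.2195 | after turn: x -18.36 y -0.2 z 14.15  | now: x -19.6 z -12.37
```

Emit:
{"fn": "servo_tool", "kwargs": {
  "plan": [
    {"translation": [0, -0.5, 0], "turn": 0},
    {"translation": [0, -1.2, 0], "turn": 0},
    {"translation": [0, -1.5, 0], "turn": 0},
    {"translation": [0, -1.5, 0], "turn": -0.04},
    {"translation": [-1, -1, -1], "turn": -0.08},
    {"translation": [-1.5, -0.5, -1], "turn": -0.1},
    {"translation": [-1.8, 0, -1], "turn": -0.1},
    {"translation": [-2, 0, -0.8], "turn": -0.1},
    {"translation": [-2, 0, -0.5], "turn": -0.1},
    {"translation": [-2, 0, -0.3], "turn": -0.1},
    {"translation": [-2, 0, 0], "turn": -0.1},
    {"translation": [-2, 0, 0.3], "turn": -0.1}
  ]
}}

```text
t: 11.15
tool_pos: [0.4623, -0.0434, 0.0879]
orientation: [-1.123, -1.361, 1.327]
contact_force: [-0.0, -0.0, -2.0]
grip_width: 0.0324
```

```bash
python3 go.py Lt
```

```text
t 11.15 p mm [462.3 -43.4  87.9] psi 100.5 tilt [ 0.0082 -0.9998 -0.0185] w 32.4 F [-0. -0. -2.] q6 -0.45
Lt turn -0.3578 | after turn: x -4.68 y 6.44 z 6.08  | now: x -6.57 z 4.17
```

Emit:
{"fn": "servo_tool", "kwargs": {
  "plan": [
    {"translation": [-1.3, 0, 0.7], "turn": -0.1},
    {"translation": [-1.2, 0, 0.9], "turn": -0.1},
    {"translation": [-1.1, 0, 1], "turn": -0.08},
    {"translation": [-0.8, 0, 1], "turn": -0.05},
    {"translation": [-0.5, 0, 0.8], "turn": -0.02},
    {"translation": [-0.2, 0, 0.5], "turn": 0},
    {"translation": [0, 0, 0], "turn": 0}
  ]
}}

```text
t: 11.73
tool_pos: [0.4334, -0.1172, 0.0886]
orientation: [-0.907, -1.623, 1.59]
contact_force: [-0.1, 0.3, -2.1]
grip_width: 0.0324
```

```bash
python3 go.py Lt
```

```text
t 11.73 p mm [ 433.4 -117.2   88.6] psi 121.67 tilt [-0.0011 -0.9998 -0.0207] w 32.4 F [-0.1  0.3 -2.1] q6 -0.99
Lt turn 0.0117 | after turn: x 0.16 y 6.51 z -0.2  | now: x 0.17 z -0.07
```

Emit:
{"fn": "servo_tool", "kwargs": {
  "plan": [
    {"translation": [0.1, 0.8, -0.1], "turn": 0.008},
    {"translation": [0, 1.2, 0], "turn": 0},
    {"translation": [0, 1.2, 0], "turn": 0},
    {"translation": [0, 0.8, 0], "turn": 0},
    {"translation": [0, 0.4, 0], "turn": 0},
    {"translation": [0, 0.1, 0], "turn": 0}
  ]
}}

```text
t: 12.23
tool_pos: [0.4361, -0.1129, 0.041]
orientation: [-0.917, -1.615, 1.581]
contact_force: [-0.2, 0.5, -2.4]
grip_width: 0.0322
```

```bash
python3 go.py Lt;python3 -c "
from h import *
f=snap('scene','s4');im=f['pixels'];cv2.imwrite('pics/s4c.png',cv2.resize(im[100:220,260:380],None,fx=5,fy=5))"
```

```text
t 12.23 p mm [ 436.1 -112.9   41. ] psi 120.93 tilt [-0.0016 -0.9997 -0.0227] w 32.2 F [-0.2  0.5 -2.4] q6 -0.97
Lt turn -0.0013 | after turn: x -0.07 y 1.75 z 0.25  | now: x -0.07 z 0.29
```

View pics/s4c.png

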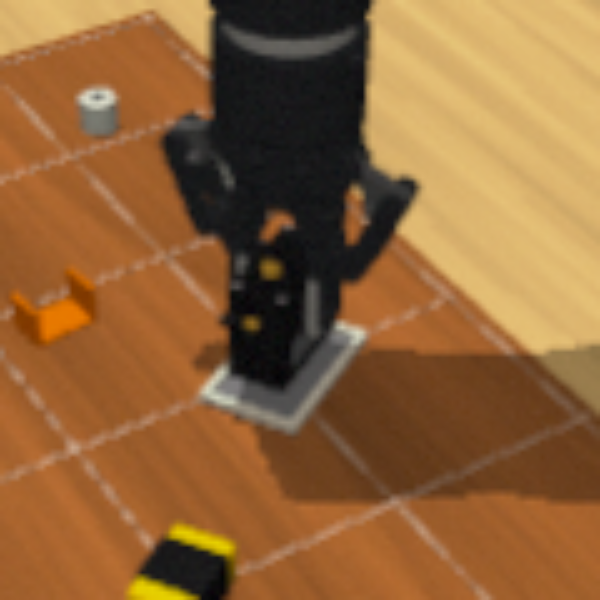

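Emit:
{"fn": "servo_tool", "kwargs": {
  "plan": [
    {"translation": [0, 0.5, 0.25], "turn": 0},
    {"translation": [-0.05, 0.5, 0.05], "turn": 0},
    {"translation": [0, 0.3, 0], "turn": 0},
    {"translation": [0, 0.15, 0], "turn": 0},
    {"translation": [0, 0, 0], "turn": 0}
  ]
}}

```text
t: 12.7
tool_pos: [0.4347, -0.1149, 0.0259]
orientation: [-0.919, -1.616, 1.581]
contact_force: [0.3, 0.7, -2.5]
grip_width: 0.0327
```

```bash
python3 go.py Lt
```

```text
t 12.7 p mm [ 434.7 -114.9   25.9] psi 120.93 tilt [-0.0027 -0.9997 -0.0236] w 32.7 F [ 0.3  0.7 -2.5] q6 -0.97
Lt turn -0.0013 | after turn: x 0.03 y 0.24 z 0.03  | now: x 0.03 z 0.04
```

Emit:
{"fn": "servo_tool", "kwargs": {
  "plan": [
    {"translation": [0, 0.12, 0], "turn": 0},
    {"translation": [0, 0.05, 0], "turn": 0},
    {"translation": [0, 0, 0], "turn": 0}
  ]
}}

```text
t: 12.95
tool_pos: [0.435, -0.115, 0.0247]
orientation: [-0.919, -1.616, 1.581]
contact_force: [-1.3, -0.1, 0.2]
grip_width: 0.0322
```

```bash
python3 go.py Lt
```

```text
t 12.95 p mm [ 435.  -115.    24.7] psi 120.91 tilt [-0.0031 -0.9997 -0.024 ] w 32.2 F [-1.3 -0.1  0.2] q6 -0.97
Lt turn -0.0016 | after turn: x 0.05 y 0.12 z 0.05  | now: x 0.05 z 0.05
```

Emit:
{"fn": "servo_tool", "kwargs": {
  "plan": [
    {"translation": [0, 0, 0], "turn": 0},
    {"translation": [0, 0, 0], "turn": 0},
    {"translation": [0, 0, 0], "turn": 0},
    {"translation": [0, 0, 0], "turn": 0},
    {"translation": [0, -0.7, 0], "turn": 0},
    {"translation": [0, -1.5, 0], "turn": 0},
    {"translation": [0, -2, 0], "turn": 0},
    {"translation": [0, -2.5, 0], "turn": 0},
    {"translation": [0, -2.5, 0], "turn": 0},
    {"translation": [0, -1, 0], "turn": 0}
  ],
  "jaw": 0.7
}}

```text
t: 13.78
tool_pos: [0.431, -0.1153, 0.1312]
orientation: [-0.915, -1.615, 1.58]
contact_force: [0.2, -0.4, 0.5]
grip_width: 0.0596
```

```bash
sed -i 's/-257.8,60,16/-257.8,105,16/' go.py; python3 go.py G;python3 -c "
from h import *
f=snap('scene','s5');im=f['pixels'];cv2.imwrite('pics/s5c.png',cv2.resize(im[100:220,260:380],None,fx=5,fy=5))"
```

```text
t 13.78 p mm [ 431.  -115.3  131.2] psi 120.91 tilt [ 0.     -0.9998 -0.0219] w 59.6 F [ 0.2 -0.4  0.5] q6 -0.98
G turn 0.2776 | after turn: x -12.32 y 11.52 z 9.06  | now: x -9.37 z 12.34
```

View pics/s5c.png

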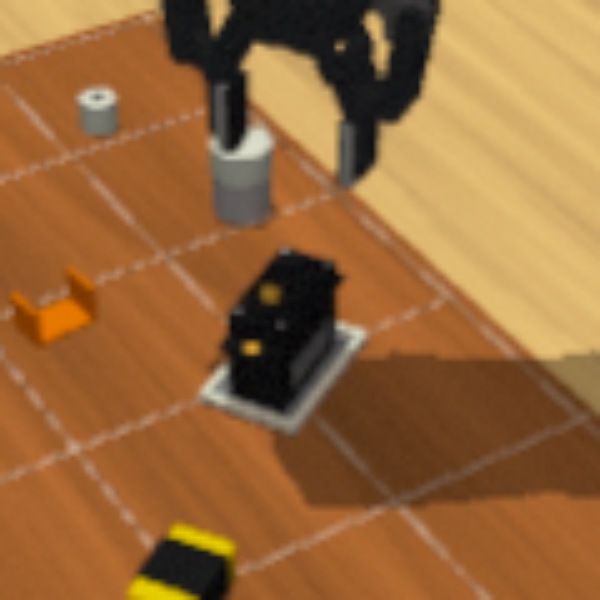

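Emit:
{"fn": "servo_tool", "kwargs": {
  "plan": [
    {"translation": [-1.5, 0, 1.8], "turn": 0},
    {"translation": [-1.8, 0, 2.3], "turn": 0},
    {"translation": [-1.8, 0, 2.3], "turn": 0},
    {"translation": [-1.6, 0.5, 2.2], "turn": 0},
    {"translation": [-1.2, 0.5, 1.6], "turn": 0},
    {"translation": [-0.7, 0.5, 0.8], "turn": 0},
    {"translation": [-0.2, 0.2, 0.3], "turn": 0},
    {"translation": [0, 0, 0], "turn": 0}
  ]
}}

```text
t: 14.5
tool_pos: [0.38, -0.2551, 0.1156]
orientation: [-0.923, -1.62, 1.584]
contact_force: [-0.5, 0.2, -0.2]
grip_width: 0.0596
```

```bash
sed -i 's/-257.8,105,16/-257.8,121,16/;s/104.6,90,/104.6,121,/' go.py; python3 go.py G; python3 -c "
from h import *
f=snap('scene','s6');im=f['pixels'];cv2.imwrite('pics/s6c.png',cv2.resize(im[60:180,260:380],None,fx=4,fy=4))
f=snap('top','t6');im=f['pixels'];cv2.imwrite('pics/t6c.png',cv2.resize(im[170:320,320:480],None,fx=4,fy=4))"
```

```text
t 14.5 p mm [ 380.  -255.1  115.6] psi 121.09 tilt [-0.0081 -0.9996 -0.0265] w 59.6 F [-0.5  0.2 -0.2] q6 -1.31
G turn 0.0016 | after turn: x 0.0 y 9.96 z 0.53  | now: x 0.09 z 0.8
```

View pics/t6c.png

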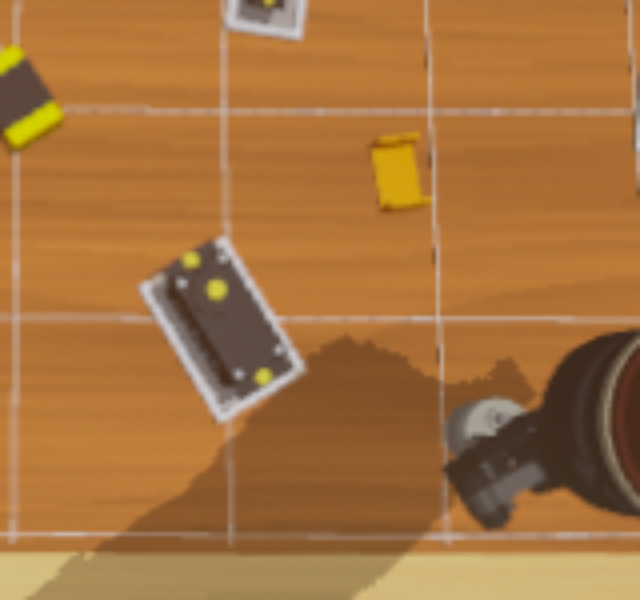

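View pics/s6c.png

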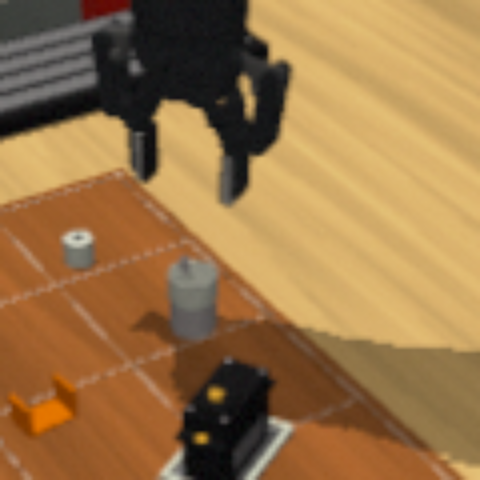

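Emit:
{"fn": "servo_tool", "kwargs": {
  "plan": [
    {"translation": [0, 0.5, 0.3], "turn": 0},
    {"translation": [0, 1.2, 0.2], "turn": 0},
    {"translation": [0, 1.5, 0.1], "turn": 0},
    {"translation": [0, 1.5, 0.1], "turn": 0},
    {"translation": [0, 0.8, 0], "turn": 0},
    {"translation": [0, 0.2, 0], "turn": 0}
  ]
}}

```text
t: 15.1
tool_pos: [0.3784, -0.2542, 0.0579]
orientation: [-0.922, -1.627, 1.591]
contact_force: [0.1, 0.3, -0.8]
grip_width: 0.0597
```

```bash
python3 go.py G; python3 -c "
from h import *
f=load('t6');q=plane(f,[(367.3,234.6),(385.3,263.6)],.0475)*1000
d=q[0]-q[1];print(q.mean(0),np.degrees(np.arctan2(d[1],d[0])))"
```

```text
t 15.1 p mm [ 378.4 -254.2   57.9] psi 121.57 tilt [-0.0115 -0.9995 -0.0285] w 59.7 F [ 0.1  0.3 -0.8] q6 -1.32
G turn 0.01 | after turn: x -0.16 y 4.19 z 0.44  | now: x -0.1 z 0.56
[ 436.99579044 -114.32001719   47.5       ] 31.41843169962883
```

Emit:
{"fn": "servo_tool", "kwargs": {
  "plan": [
    {"translation": [-0.1, 0.5, 0.4], "turn": 0.01},
    {"translation": [-0.05, 0.9, 0.15], "turn": 0},
    {"translation": [0, 1, 0.1], "turn": 0},
    {"translation": [0, 1, 0], "turn": 0},
    {"translation": [0, 0.6, 0], "turn": 0},
    {"translation": [0, 0.15, 0], "turn": 0}
  ]
}}

```text
t: 15.6
tool_pos: [0.3758, -0.2593, 0.0145]
orientation: [-0.931, -1.62, 1.586]
contact_force: [-1.0, 0.8, -0.1]
grip_width: 0.0596
```

```bash
python3 go.py G
```

```text
t 15.6 p mm [ 375.8 -259.3   14.5] psi 121.04 tilt [-0.014  -0.9995 -0.0294] w 59.6 F [-1.   0.8 -0.1] q6 -1.32
G turn 0.0006 | after turn: x 0.15 y -0.15 z -0.04  | now: x 0.15 z -0.04
```

Emit:
{"fn": "servo_tool", "kwargs": {
  "plan": [
    {"translation": [0.1, -0.1, 0], "turn": 0},
    {"translation": [0, 0, 0], "turn": 0},
    {"translation": [0, 0, 0], "turn": 0},
    {"translation": [0, 0, 0], "turn": 0},
    {"translation": [0, 0, 0], "turn": 0},
    {"translation": [0, 0, 0], "turn": 0},
    {"translation": [0, 0, 0], "turn": 0}
  ],
  "jaw": 0
}}

```text
t: 16.18
tool_pos: [0.3757, -0.2588, 0.0167]
orientation: [-0.932, -1.62, 1.587]
contact_force: [-0.5, 0.8, -0.6]
grip_width: 0.0354
```

```bash
python3 go.py G Gt
```

```text
t 16.18 p mm [ 375.7 -258.8   16.7] psi 121.04 tilt [-0.0153 -0.9994 -0.0297] w 35.4 F [-0.5  0.8 -0.6] q6 -1.32
G turn 0.0006 | after turn: x 0.1 y 0.07 z -0.03  | now: x 0.11 z -0.03
Gt turn 0.0006 | after turn: x 16.4 y -0.28 z -43.27  | now: x 16.37 z -43.28
```

Emit:
{"fn": "servo_tool", "kwargs": {
  "plan": [
    {"translation": [0, -0.5, 0], "turn": 0},
    {"translation": [0, -1.2, 0], "turn": 0},
    {"translation": [0, -2, 0], "turn": 0},
    {"translation": [0, -2, 0], "turn": 0},
    {"translation": [0, -2, 0], "turn": 0},
    {"translation": [0, -1.2, 0], "turn": 0},
    {"translation": [0.3, 0, -1], "turn": 0},
    {"translation": [0.8, 0, -2], "turn": 0},
    {"translation": [1, 0, -2.6], "turn": 0},
    {"translation": [1, 0, -2.8], "turn": 0},
    {"translation": [1.1, 0, -2.8], "turn": 0},
    {"translation": [1.1, 0, -2.8], "turn": 0}
  ]
}}

```text
t: 17.18
tool_pos: [0.4671, -0.1385, 0.1142]
orientation: [-0.939, -1.613, 1.581]
contact_force: [0.8, -1.4, -1.5]
grip_width: 0.0355
```

```bash
python3 go.py Gt
```

```text
t 17.18 p mm [ 467.1 -138.5  114.2] psi 120.46 tilt [-0.0158 -0.9994 -0.0292] w 35.5 F [ 0.8 -1.4 -1.5] q6 -0.98
Gt turn -0.0094 | after turn: x 10.79 y 9.47 z -29.23  | now: x 11.21 z -28.85
```

Emit:
{"fn": "servo_tool", "kwargs": {
  "plan": [
    {"translation": [1.1, 0, -2.8], "turn": -0.009},
    {"translation": [1.1, 0, -2.8], "turn": 0},
    {"translation": [1.1, 0, -2.8], "turn": 0},
    {"translation": [1.1, 0, -2.8], "turn": 0},
    {"translation": [1.1, 0, -2.8], "turn": 0},
    {"translation": [1.1, 0, -2.8], "turn": 0},
    {"translation": [1, 0, -2.5], "turn": 0},
    {"translation": [0.9, 0, -2.2], "turn": 0},
    {"translation": [0.6, 0, -1.6], "turn": 0},
    {"translation": [0.4, 0, -1], "turn": 0},
    {"translation": [0.1, 0, -0.4], "turn": 0},
    {"translation": [0, 0, 0], "turn": 0}
  ]
}}

```text
t: 18.18
tool_pos: [0.6336, 0.0988, 0.1114]
orientation: [-0.918, -1.624, 1.59]
contact_force: [-1.0, 0.3, -1.3]
grip_width: 0.0356
```

```bash
python3 go.py Gt
```

```text
t 18.18 p mm [633.6  98.8 111.4] psi 121.5 tilt [-0.0087 -0.9996 -0.0257] w 35.6 F [-1.   0.3 -1.3] q6 -0.51
Gt turn 0.0087 | after turn: x -0.97 y 9.19 z -2.74  | now: x -0.91 z -2.5
```

Emit:
{"fn": "servo_tool", "kwargs": {
  "plan": [
    {"translation": [-0.3, 0.8, -0.9], "turn": 0},
    {"translation": [-0.3, 1.2, -0.9], "turn": 0},
    {"translation": [-0.2, 1.2, -0.5], "turn": 0},
    {"translation": [-0.1, 1, -0.2], "turn": 0},
    {"translation": [0, 0.7, 0], "turn": 0},
    {"translation": [0, 0.2, 0], "turn": 0}
  ]
}}

```text
t: 18.68
tool_pos: [0.6586, 0.1033, 0.0567]
orientation: [-0.916, -1.62, 1.591]
contact_force: [0.4, 0.6, -1.1]
grip_width: 0.0351
```

```bash
python3 go.py Gt
```

```text
t 18.68 p mm [658.6 103.3  56.7] psi 121.41 tilt [-0.0073 -0.9997 -0.0221] w 35.1 F [ 0.4  0.6 -1.1] q6 -0.5
Gt turn 0.0072 | after turn: x -0.07 y 3.72 z -0.36  | now: x -0.04 z -0.28
```

Emit:
{"fn": "servo_tool", "kwargs": {
  "plan": [
    {"translation": [0, 0.6, -0.2], "turn": 0},
    {"translation": [-0.05, 0.9, -0.1], "turn": 0},
    {"translation": [0, 0.8, 0], "turn": 0},
    {"translation": [0, 0.5, 0], "turn": 0},
    {"translation": [0, 0.2, 0], "turn": 0},
    {"translation": [0, 0, 0], "turn": 0}
  ]
}}

```text
t: 19.18
tool_pos: [0.6608, 0.1038, 0.0232]
orientation: [-0.915, -1.617, 1.591]
contact_force: [0.1, -0.1, -1.2]
grip_width: 0.0355
```

```bash
python3 go.py Gt; python3 -c "
from h import *
f=snap('scene','s7');im=f['pixels'];cv2.imwrite('pics/s7c.png',cv2.resize(im[190:310,220:340],None,fx=5,fy=5))"
```

```text
t 19.18 p mm [660.8 103.8  23.2] psi 121.35 tilt [-0.0066 -0.9998 -0.0204] w 35.5 F [ 0.1 -0.1 -1.2] q6 -0.5
Gt turn 0.006 | after turn: x 0.01 y 0.37 z -0.16  | now: x 0.01 z -0.15
```

View pics/s7c.png

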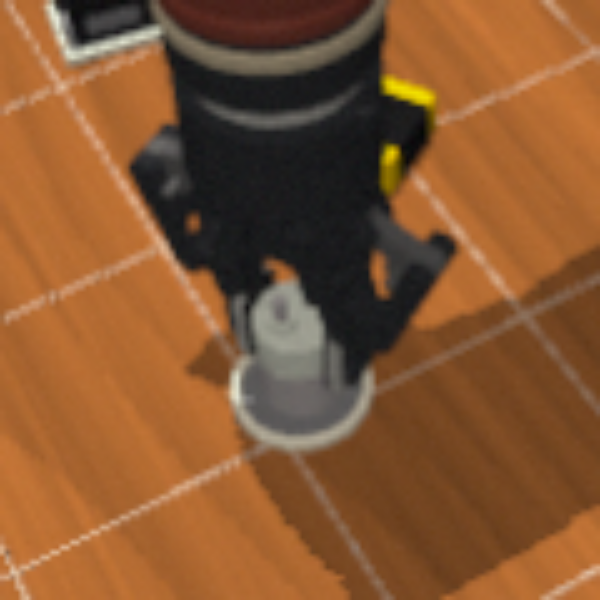

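```bash
python3 -c "
from h import *
f=load('s7')
for z in (.003,.007,.034,.054): print(z,((proj(f,[.6621,.1046,z])[0]-[220,190]+.5)*5).round(0))
im=f['pixels'];cv2.imwrite('pics/s7d.png',cv2.resize(im[240:285,262:300],None,fx=14,fy=14,interpolation=cv2.INTER_CUBIC))"
```

```text
0.003 [301. 389.]
0.007 [300. 383.]
0.034 [296. 346.]
0.054 [292. 317.]
```

View pics/s7d.png

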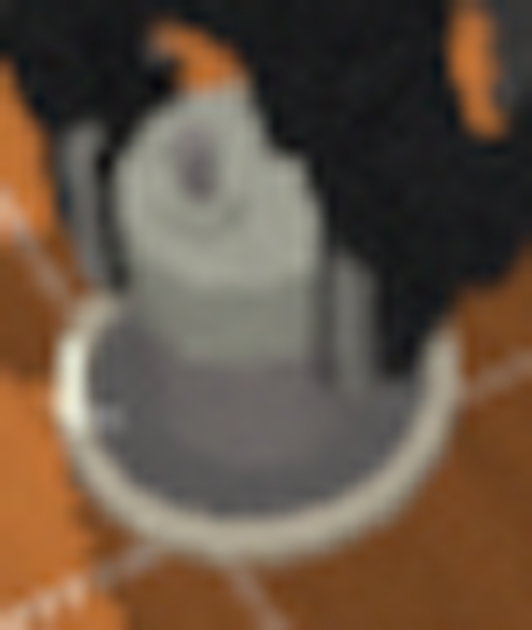

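Emit:
{"fn": "servo_tool", "kwargs": {
  "plan": [
    {"translation": [0, 0.2, -0.1], "turn": 0},
    {"translation": [0, 0.1, 0], "turn": 0},
    {"translation": [0, 0.05, 0], "turn": 0},
    {"translation": [0, 0, 0], "turn": 0}
  ]
}}

```text
t: 19.57
tool_pos: [0.6628, 0.1045, 0.0209]
orientation: [-0.917, -1.619, 1.59]
contact_force: [-0.5, -0.5, -2.7]
grip_width: 0.0353
```

```bash
python3 go.py Gt
```

```text
t 19.57 p mm [662.8 104.5  20.9] psi 121.35 tilt [-0.0076 -0.9997 -0.0224] w 35.3 F [-0.5 -0.5 -2.7] q6 -0.5
Gt turn 0.0061 | after turn: x 0.05 y 0.14 z 0.05  | now: x 0.05 z 0.05
```

Emit:
{"fn": "servo_tool", "kwargs": {
  "plan": [
    {"translation": [0, 0.1, 0], "turn": 0},
    {"translation": [0, 0.05, 0], "turn": 0},
    {"translation": [0, 0, 0], "turn": 0}
  ]
}}

```text
t: 19.82
tool_pos: [0.6632, 0.1045, 0.0199]
orientation: [-0.918, -1.62, 1.59]
contact_force: [1.0, 0.0, -1.3]
grip_width: 0.0357
```

```bash
python3 go.py Gt
```

```text
t 19.82 p mm [663.2 104.5  19.9] psi 121.35 tilt [-0.0081 -0.9997 -0.0232] w 35.7 F [ 1.   0.  -1.3] q6 -0.5
Gt turn 0.0062 | after turn: x 0.06 y 0.04 z 0.09  | now: x 0.06 z 0.09
```

Emit:
{"fn": "servo_tool", "kwargs": {
  "plan": [
    {"translation": [0, 0.06, 0], "turn": 0},
    {"translation": [0, 0, 0], "turn": 0}
  ]
}}

```text
t: 19.98
tool_pos: [0.6633, 0.1046, 0.0193]
orientation: [-0.918, -1.62, 1.59]
contact_force: [0.5, -0.2, -1.5]
grip_width: 0.0356
```

Emit:
{"fn": "servo_tool", "kwargs": {
  "plan": [
    {"translation": [0, 0, 0], "turn": 0},
    {"translation": [0, 0, 0], "turn": 0},
    {"translation": [0, 0, 0], "turn": 0},
    {"translation": [0, 0, 0], "turn": 0},
    {"translation": [0, -0.7, 0], "turn": 0},
    {"translation": [0, -1.5, 0], "turn": 0},
    {"translation": [0, -2, 0], "turn": 0},
    {"translation": [0, -2.5, 0], "turn": 0},
    {"translation": [0, -2, 0], "turn": 0},
    {"translation": [0, -1, 0], "turn": 0}
  ],
  "jaw": 0.65
}}

```text
t: 20.82
tool_pos: [0.659, 0.1039, 0.1197]
orientation: [-0.914, -1.617, 1.591]
contact_force: [-0.2, 0.4, -0.2]
grip_width: 0.0553
```

```bash
python3 go.py M; python3 -c "
from h import *
f=snap('scene','s8');im=f['pixels'];cv2.imwrite('pics/s8c.png',cv2.resize(im[190:310,220:340],None,fx=5,fy=5))"
```

```text
t 20.82 p mm [659.  103.9 119.7] psi 121.35 tilt [-0.006  -0.9998 -0.0194] w 55.3 F [-0.2  0.4 -0.2] q6 -0.5
M turn 1.1755 | after turn: x 17.64 y 11.47 z 23.48  | now: x 28.53 z -7.02
```

View pics/s8c.png

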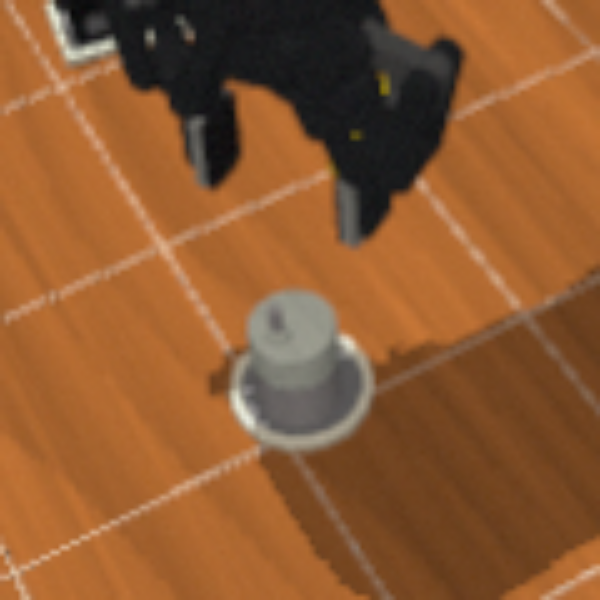

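Emit:
{"fn": "servo_tool", "kwargs": {
  "plan": [
    {"translation": [1.5, 0, -0.4], "turn": 0.07},
    {"translation": [2.2, 0, -0.3], "turn": 0.1},
    {"translation": [2.4, 0, 0], "turn": 0.1},
    {"translation": [2.4, 0, 0.25], "turn": 0.1},
    {"translation": [2.4, 0, 0.5], "turn": 0.1},
    {"translation": [2.3, 0, 0.7], "turn": 0.1},
    {"translation": [2.2, 0, 0.95], "turn": 0.1},
    {"translation": [2.1, 0, 1.15], "turn": 0.1},
    {"translation": [2, 0, 1.35], "turn": 0.1},
    {"translation": [1.8, 0, 1.55], "turn": 0.1},
    {"translation": [1.3, 0, 1.5], "turn": 0.07},
    {"translation": [0.7, 0, 0.8], "turn": 0.04}
  ],
  "jaw": 0.45
}}

```text
t: 21.87
tool_pos: [0.5655, 0.355, 0.1138]
orientation: [-1.44, -0.779, 0.749]
contact_force: [0.3, -0.7, -0.3]
grip_width: 0.0384
```

```bash
python3 go.py M
```

```text
t 21.87 p mm [565.5 355.  113.8] psi 56.11 tilt [ 0.0128 -0.9998 -0.0151] w 38.4 F [ 0.3 -0.7 -0.3] q6 1.05
M turn 0.0368 | after turn: x 2.82 y 10.88 z 1.15  | now: x 2.72 z 1.21
```

Emit:
{"fn": "servo_tool", "kwargs": {
  "plan": [
    {"translation": [0.8, 0.5, 0.4], "turn": 0.015},
    {"translation": [0.9, 1, 0.4], "turn": 0.015},
    {"translation": [0.6, 1.2, 0.3], "turn": 0.006},
    {"translation": [0.3, 1.2, 0.1], "turn": 0},
    {"translation": [0, 0.9, 0], "turn": 0},
    {"translation": [0, 0.3, 0], "turn": 0},
    {"translation": [0, 0, 0], "turn": 0}
  ]
}}

```text
t: 22.45
tool_pos: [0.5679, 0.3864, 0.0544]
orientation: [-1.449, -0.747, 0.726]
contact_force: [0.2, -0.7, 0.3]
grip_width: 0.0383
```

```bash
python3 go.py M; python3 -c "
from h import *
f=snap('scene','s9');im=f['pixels'];cv2.imwrite('pics/s9c.png',cv2.resize(im[280:400,340:460],None,fx=5,fy=5))
f=snap('top','t9');im=f['pixels'];cv2.imwrite('pics/t9c.png',cv2.resize(im[110:260,100:310],None,fx=3.5,fy=3.5))"
```

```text
t 22.45 p mm [567.9 386.4  54.4] psi 54.06 tilt [ 0.0087 -0.9999 -0.012 ] w 38.3 F [ 0.2 -0.7  0.3] q6 1.12
M turn 0.0011 | after turn: x 0.14 y 4.94 z -0.5  | now: x 0.1 z -0.44
```

View pics/s9c.png

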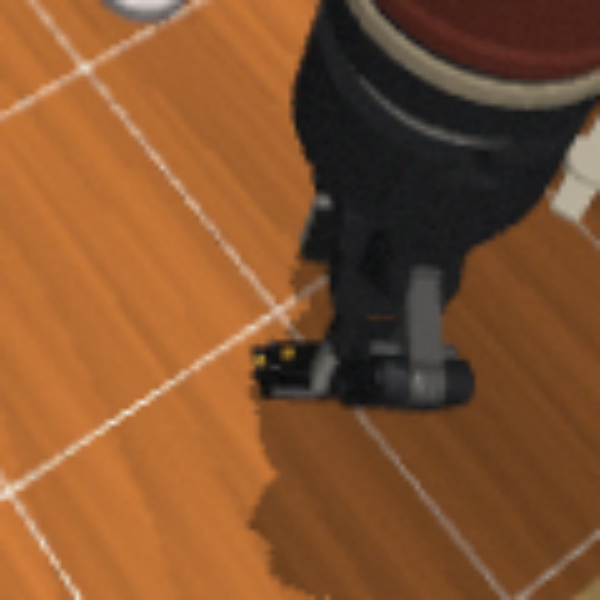

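View pics/t9c.png

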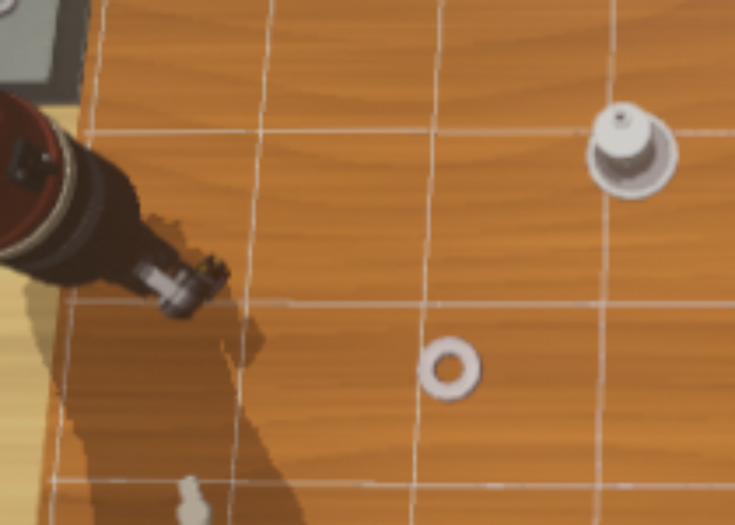

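Emit:
{"fn": "servo_tool", "kwargs": {
  "plan": [
    {"translation": [0.05, 0.4, -0.25], "turn": 0},
    {"translation": [0.05, 0.8, -0.15], "turn": 0},
    {"translation": [0, 1, 0], "turn": 0},
    {"translation": [0, 0.8, 0], "turn": 0},
    {"translation": [0, 0.4, 0], "turn": 0},
    {"translation": [0, 0.1, 0], "turn": 0}
  ]
}}

```text
t: 23.05
tool_pos: [0.5753, 0.384, 0.0196]
orientation: [-1.45, -0.75, 0.72]
contact_force: [-0.2, -0.6, -0.8]
grip_width: 0.0386
```

```bash
python3 go.py M
```

```text
t 23.05 p mm [575.3 384.   19.6] psi 53.95 tilt [ 0.0133 -0.9998 -0.0144] w 38.6 F [-0.2 -0.6 -0.8] q6 1.12
M turn -0.001 | after turn: x -0.11 y 1.46 z 0.25  | now: x -0.13 z 0.27
```

Emit:
{"fn": "servo_tool", "kwargs": {
  "plan": [
    {"translation": [-0.05, 0.3, 0.15], "turn": 0},
    {"translation": [-0.05, 0.5, 0.1], "turn": 0},
    {"translation": [0, 0.4, 0], "turn": 0},
    {"translation": [0, 0.2, 0], "turn": 0},
    {"translation": [0, 0.05, 0], "turn": 0}
  ]
}}

```text
t: 23.47
tool_pos: [0.5722, 0.3849, 0.003]
orientation: [-1.45, -0.75, 0.721]
contact_force: [0.7, -0.1, 0.3]
grip_width: 0.0385
```

```bash
python3 go.py M
```

```text
t 23.47 p mm [572.2 384.9   3. ] psi 53.97 tilt [ 0.0125 -0.9998 -0.014 ] w 38.5 F [ 0.7 -0.1  0.3] q6 1.12
M turn -0.0005 | after turn: x 0.01 y -0.2 z -0.06  | now: x 0.01 z -0.06
```

Emit:
{"fn": "servo_tool", "kwargs": {
  "plan": [
    {"translation": [0, -0.15, -0.05], "turn": 0},
    {"translation": [0, -0.1, 0], "turn": 0},
    {"translation": [0, 0, 0], "turn": 0}
  ]
}}

```text
t: 23.72
tool_pos: [0.5727, 0.3847, 0.0059]
orientation: [-1.45, -0.75, 0.721]
contact_force: [0.0, -0.0, -0.2]
grip_width: 0.0384
```

Emit:
{"fn": "servo_tool", "kwargs": {
  "plan": [
    {"translation": [0, 0, 0], "turn": 0},
    {"translation": [0, 0, 0], "turn": 0},
    {"translation": [0, 0, 0], "turn": 0},
    {"translation": [0, 0, 0], "turn": 0},
    {"translation": [0, 0, 0], "turn": 0},
    {"translation": [0, 0, 0], "turn": 0},
    {"translation": [0, 0, 0], "turn": 0}
  ],
  "jaw": 0
}}

```text
t: 24.3
tool_pos: [0.5735, 0.3851, 0.0071]
orientation: [-1.45, -0.751, 0.719]
contact_force: [0.1, -0.0, 0.1]
grip_width: 0.0109
```

```bash
python3 go.py M Mt
```

```text
t 24.3 p mm [573.5 385.1   7.1] psi 53.98 tilt [ 0.0145 -0.9998 -0.015 ] w 10.9 F [ 0.1 -0.   0.1] q6 1.12
M turn -0.0004 | after turn: x -0.08 y 0.21 z 0.04  | now: x -0.09 z 0.04
Mt turn -0.4979 | after turn: x -75.54 y -0.14 z -8.44  | now: x -62.33 z -43.5
```

Emit:
{"fn": "servo_tool", "kwargs": {
  "plan": [
    {"translation": [0, -0.5, 0], "turn": 0},
    {"translation": [0, -1.2, 0], "turn": 0},
    {"translation": [0, -2, 0], "turn": 0},
    {"translation": [0, -2, 0], "turn": 0},
    {"translation": [0, -2, 0], "turn": 0},
    {"translation": [0, -1.2, 0], "turn": 0},
    {"translation": [-0.8, 0, -0.6], "turn": -0.04},
    {"translation": [-1.6, 0, -1.1], "turn": -0.07},
    {"translation": [-2.4, 0, -1.4], "turn": -0.08},
    {"translation": [-2.8, 0, -1.3], "turn": -0.08},
    {"translation": [-3, 0, -1.1], "turn": -0.08},
    {"translation": [-3, 0, -0.8], "turn": -0.07}
  ]
}}

```text
t: 25.3
tool_pos: [0.5733, 0.2359, 0.1114]
orientation: [-1.303, -1.098, 1.051]
contact_force: [0.4, 0.3, -0.3]
grip_width: 0.0106
```

```bash
python3 go.py Mt; python3 -c "
from h import *
f=snap('scene','s10');im=f['pixels'];cv2.imwrite('pics/s10c.png',cv2.resize(im[140:400,180:460],None,fx=2.5,fy=2.5))"
```

```text
t 25.3 p mm [573.3 235.9 111.4] psi 79.49 tilt [ 0.0136 -0.9995 -0.0275] w 10.6 F [ 0.4  0.3 -0.3] q6 0.46
Mt turn -0.0526 | after turn: x -60.75 y 10.29 z -6.52  | now: x -60.46 z -9.44
```

View pics/s10c.png

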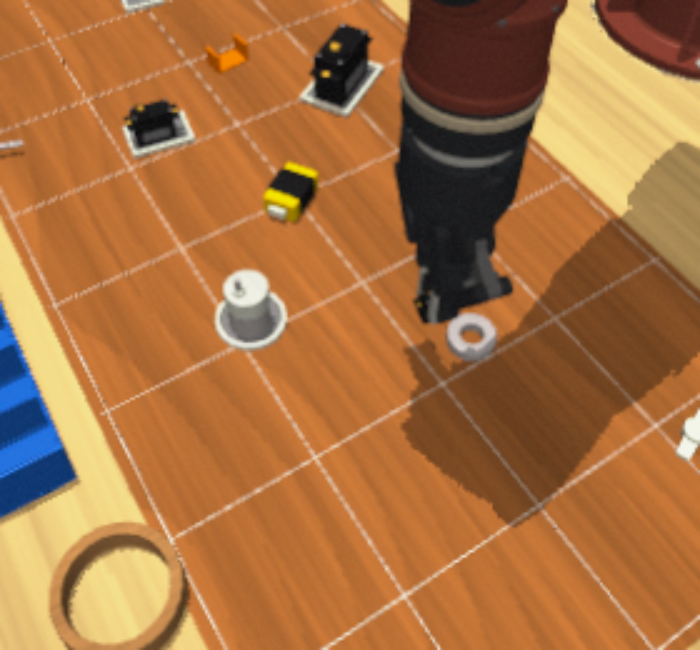

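Micro servo held; gear, standard and large stand in their trays. Carry on.

Emit:
{"fn": "servo_tool", "kwargs": {
  "plan": [
    {"translation": [-3.1, 0, -0.4], "turn": -0.02},
    {"translation": [-3.3, 0, -0.35], "turn": 0},
    {"translation": [-3.4, 0, -0.35], "turn": 0},
    {"translation": [-3.5, 0, -0.35], "turn": 0},
    {"translation": [-3.5, 0, -0.35], "turn": 0},
    {"translation": [-3.5, 0, -0.35], "turn": 0},
    {"translation": [-3.5, 0, -0.35], "turn": 0},
    {"translation": [-3.5, 0, -0.35], "turn": 0},
    {"translation": [-3.5, 0, -0.35], "turn": 0},
    {"translation": [-3.5, 0, -0.35], "turn": 0},
    {"translation": [-3.3, 0, -0.35], "turn": 0},
    {"translation": [-3, 0, -0.35], "turn": 0}
  ]
}}

```text
t: 26.35
tool_pos: [0.5523, -0.1931, 0.1232]
orientation: [-1.306, -1.13, 1.066]
contact_force: [1.6, 0.3, -0.1]
grip_width: 0.0106
```

```bash
python3 go.py Mt
```

```text
t 26.35 p mm [ 552.3 -193.1  123.2] psi 81.1 tilt [ 0.0118 -0.9989 -0.0446] w 10.6 F [ 1.6  0.3 -0.1] q6 -0.32
Mt turn -0.0245 | after turn: x -17.94 y 11.47 z -3.0  | now: x -18.0 z -2.93
```

Emit:
{"fn": "servo_tool", "kwargs": {
  "plan": [
    {"translation": [-2.8, 0, -0.5], "turn": -0.01},
    {"translation": [-2.5, 0, -0.5], "turn": -0.01},
    {"translation": [-2.5, 0, -0.5], "turn": 0},
    {"translation": [-2.3, 0, -0.4], "turn": 0},
    {"translation": [-2, 0, -0.4], "turn": 0},
    {"translation": [-1.5, 0, -0.2], "turn": 0},
    {"translation": [-1, 0, -0.1], "turn": 0},
    {"translation": [-0.5, 0, 0], "turn": 0},
    {"translation": [0, 0, 0], "turn": 0}
  ]
}}

```text
t: 27.1
tool_pos: [0.556, -0.3629, 0.133]
orientation: [-1.312, -1.141, 1.076]
contact_force: [-1.0, -0.8, 0.7]
grip_width: 0.0102
```

```bash
python3 go.py Mt
```

```text
t 27.1 p mm [ 556.  -362.9  133. ] psi 81.77 tilt [ 0.0048 -0.9986 -0.0536] w 10.2 F [-1.  -0.8  0.7] q6 -0.56
Mt turn -0.0128 | after turn: x -1.15 y 12.45 z -0.42  | now: x -1.21 z 0.23
```

Emit:
{"fn": "servo_tool", "kwargs": {
  "plan": [
    {"translation": [-0.4, 0.8, 0], "turn": -0.008},
    {"translation": [-0.4, 1.4, 0.1], "turn": -0.005},
    {"translation": [-0.2, 1.8, 0.1], "turn": 0},
    {"translation": [-0.1, 1.8, 0], "turn": 0},
    {"translation": [0, 1.4, 0], "turn": 0},
    {"translation": [0, 0.8, 0], "turn": 0},
    {"translation": [0, 0.3, 0], "turn": 0},
    {"translation": [0, 0, 0], "turn": 0}
  ]
}}

```text
t: 27.77
tool_pos: [0.558, -0.3679, 0.0463]
orientation: [-1.302, -1.159, 1.092]
contact_force: [-0.7, -0.4, 0.4]
grip_width: 0.0103
```

```bash
python3 go.py Mt; python3 -c "
from h import *
f=snap('scene','s11');im=f['pixels'];cv2.imwrite('pics/s11c.png',cv2.resize(im[90:160,200:280],None,fx=8,fy=8,interpolation=cv2.INTER_CUBIC))"
```

```text
t 27.77 p mm [ 558.  -367.9   46.3] psi 83.06 tilt [ 0.0052 -0.9985 -0.0538] w 10.3 F [-0.7 -0.4  0.4] q6 -0.59
Mt turn 0.0098 | after turn: x -0.69 y 3.78 z -0.15  | now: x -0.71 z 0.06
```

View pics/s11c.png

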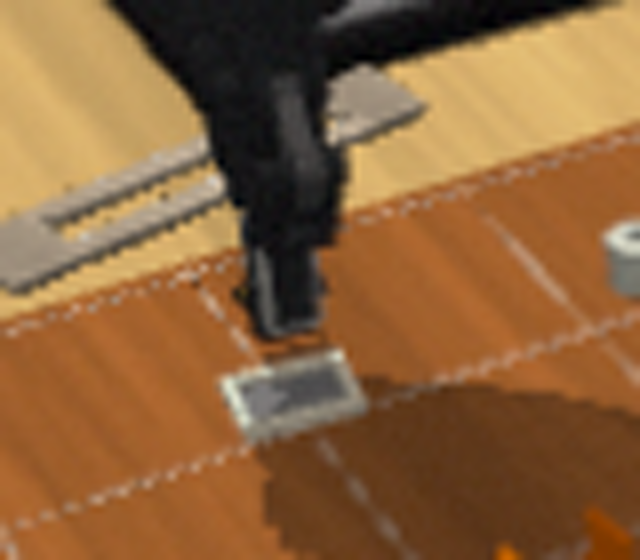

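```bash
sed -i 's/558.6,-374.9,82.5,8.5/558.8,-376,82.5,10.3/' go.py; python3 go.py Mt;  python3 - <<'E'
from det import *
f=load('s10');im=f['pixels'];hs=cv2.cvtColor(im,cv2.COLOR_BGR2HSV)
cv2.imwrite('pics/s10d.png',cv2.resize(im[170:205,225:262],None,fx=14,fy=14,interpolation=cv2.INTER_NEAREST))
E
```

```text
t 27.82 p mm [ 558.1 -367.9   46.7] psi 83.06 tilt [ 0.0051 -0.9985 -0.0541] w 10.4 F [-0.7 -0.1 -0.1] q6 -0.59
Mt turn 0.0098 | after turn: x -0.79 y 3.64 z -0.18  | now: x -0.81 z 0.03
```

View pics/s10d.png

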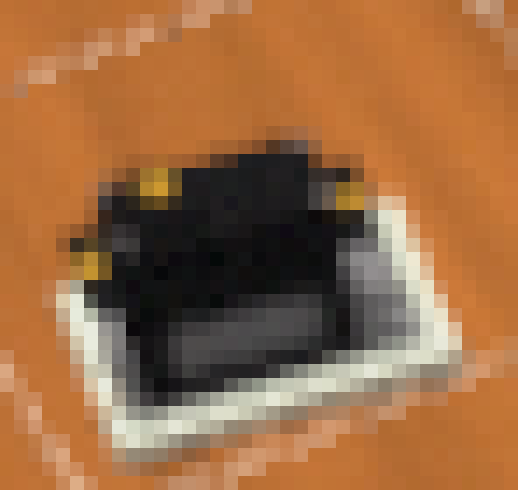

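Emit:
{"fn": "servo_tool", "kwargs": {
  "plan": [
    {"translation": [-0.3, 0.4, 0], "turn": 0.008},
    {"translation": [-0.3, 0.6, 0], "turn": 0},
    {"translation": [-0.15, 0.6, 0], "turn": 0},
    {"translation": [0, 0.4, 0], "turn": 0},
    {"translation": [0, 0.1, 0], "turn": 0},
    {"translation": [0, 0, 0], "turn": 0}
  ]
}}

```text
t: 28.32
tool_pos: [0.56, -0.3776, 0.0267]
orientation: [-1.311, -1.154, 1.086]
contact_force: [0.3, 1.0, -0.4]
grip_width: 0.0104
```

```bash
python3 go.py Mt; python3 -c "
from h import *
f=load('s10');q=plane(f,[(230.9,188.4),(249.5,183.3)],.032)*1000;print(q.mean(0))
f=snap('scene','s12');im=f['pixels'];cv2.imwrite('pics/s12c.png',cv2.resize(im[90:160,200:280],None,fx=8,fy=8,interpolation=cv2.INTER_CUBIC))"
```

```text
t 28.32 p mm [ 560.  -377.6   26.7] psi 82.57 tilt [ 0.0027 -0.9983 -0.0582] w 10.4 F [ 0.3  1.  -0.4] q6 -0.59
Mt turn 0.0013 | after turn: x 0.14 y 1.64 z 0.14  | now: x 0.14 z 0.24
[ 639.39261531 -145.55807268   32.        ]
```

View pics/s12c.png

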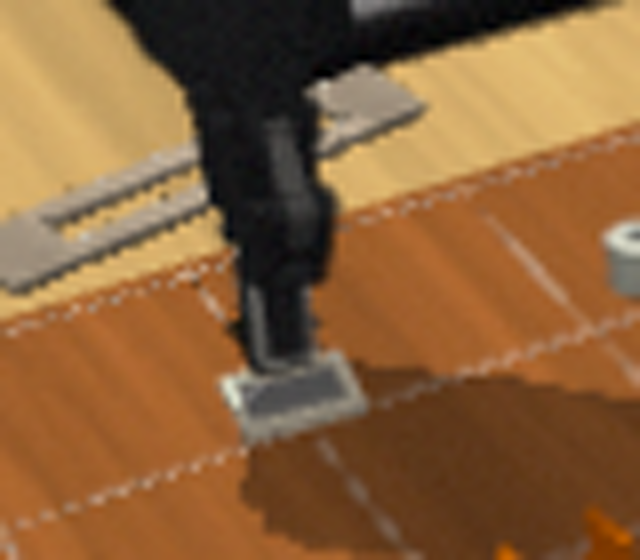

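Emit:
{"fn": "servo_tool", "kwargs": {
  "plan": [
    {"translation": [0.1, 0.4, 0.15], "turn": 0},
    {"translation": [0, 0.5, 0.1], "turn": 0},
    {"translation": [0, 0.3, 0], "turn": 0},
    {"translation": [0, 0.1, 0], "turn": 0},
    {"translation": [0, 0, 0], "turn": 0}
  ]
}}

```text
t: 28.78
tool_pos: [0.5583, -0.3761, 0.0127]
orientation: [-1.311, -1.154, 1.086]
contact_force: [0.2, -0.4, 0.2]
grip_width: 0.0107
```

```bash
python3 go.py Mt
```

```text
t 28.78 p mm [ 558.3 -376.1   12.7] psi 82.58 tilt [ 0.0026 -0.9983 -0.0585] w 10.7 F [ 0.2 -0.4  0.2] q6 -0.59
Mt turn 0.0014 | after turn: x 0.01 y 0.24 z -0.05  | now: x 0.01 z -0.03
```

Emit:
{"fn": "servo_tool", "kwargs": {
  "plan": [
    {"translation": [0, 0.1, 0], "turn": 0},
    {"translation": [0, 0.08, 0], "turn": 0},
    {"translation": [0, 0, 0], "turn": 0}
  ]
}}

```text
t: 29.03
tool_pos: [0.5585, -0.3761, 0.0107]
orientation: [-1.311, -1.155, 1.086]
contact_force: [-1.4, 1.4, -0.1]
grip_width: 0.0107
```

```bash
python3 go.py Mt; python3 -c "
from h import *
f=snap('scene','s13');im=f['pixels'];cv2.imwrite('pics/s13c.png',cv2.resize(im[110:160,210:260],None,fx=12,fy=12,interpolation=cv2.INTER_CUBIC))"
```

```text
t 29.03 p mm [ 558.5 -376.1   10.7] psi 82.59 tilt [ 0.0026 -0.9983 -0.0585] w 10.7 F [-1.4  1.4 -0.1] q6 -0.59
Mt turn 0.0016 | after turn: x 0.01 y 0.04 z -0.03  | now: x 0.01 z -0.03
```

View pics/s13c.png

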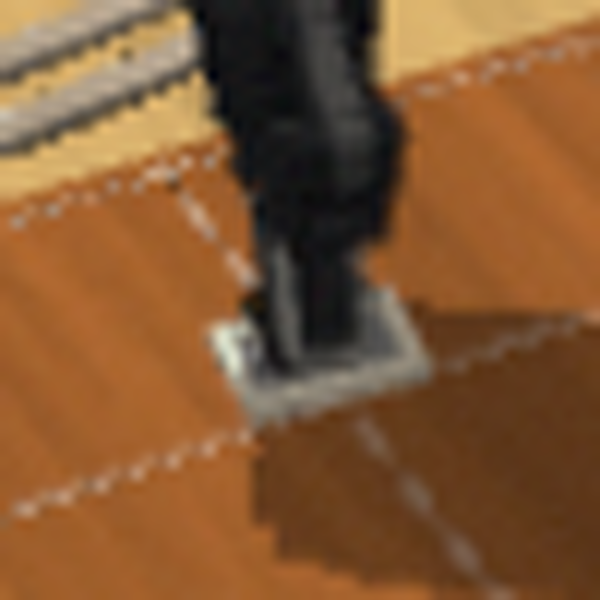

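Emit:
{"fn": "servo_tool", "kwargs": {
  "plan": [
    {"translation": [0, 0.03, 0], "turn": 0},
    {"translation": [0, 0, 0], "turn": 0},
    {"translation": [0, 0, 0], "turn": 0},
    {"translation": [0, 0, 0], "turn": 0},
    {"translation": [0, -0.4, 0], "turn": 0},
    {"translation": [0, -1, 0], "turn": 0},
    {"translation": [0, -2, 0], "turn": 0},
    {"translation": [0, -2.5, 0], "turn": 0},
    {"translation": [0, -2.5, 0], "turn": 0},
    {"translation": [0, -2, 0], "turn": 0},
    {"translation": [0, 0, 0], "turn": 0}
  ],
  "jaw": 0.35
}}

```text
t: 30.0
tool_pos: [0.5515, -0.375, 0.122]
orientation: [-1.31, -1.154, 1.086]
contact_force: [0.8, -0.5, 0.7]
grip_width: 0.0299
```

```bash
python3 go.py Mt; python3 -c "
from h import *
f=snap('scene','s14');im=f['pixels'];cv2.imwrite('pics/s14c.png',cv2.resize(im[110:160,210:260],None,fx=12,fy=12,interpolation=cv2.INTER_NEAREST))"
```

```text
t 30.0 p mm [ 551.5 -375.   122. ] psi 82.6 tilt [ 0.0031 -0.9983 -0.0577] w 29.9 F [ 0.8 -0.5  0.7] q6 -0.59
Mt turn 0.0017 | after turn: x -0.0 y 11.17 z -0.73  | now: x -0.04 z -0.09
```

View pics/s14c.png

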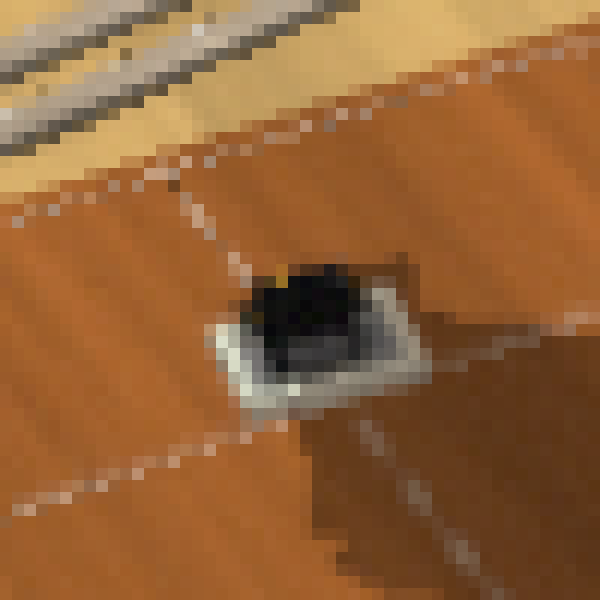

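Emit:
{"fn": "servo_tool", "kwargs": {
  "plan": [
    {"translation": [1, -1, 0.3], "turn": 0},
    {"translation": [2, -1, 0.6], "turn": 0},
    {"translation": [3, 0, 0.8], "turn": 0},
    {"translation": [3.2, 0, 1], "turn": 0},
    {"translation": [3.2, 0, 1], "turn": 0},
    {"translation": [3.2, 0, 1], "turn": 0},
    {"translation": [3.2, 0, 1], "turn": 0},
    {"translation": [3.2, 0, 1], "turn": 0},
    {"translation": [3.2, 0, 1], "turn": 0},
    {"translation": [3.2, 0, 1], "turn": 0},
    {"translation": [3.2, 0, 1], "turn": 0},
    {"translation": [3.2, 0, 1], "turn": 0}
  ]
}}

```text
t: 31.05
tool_pos: [0.4831, -0.0064, 0.1314]
orientation: [-1.312, -1.144, 1.08]
contact_force: [1.1, 1.0, -0.2]
grip_width: 0.0297
```

Emit:
{"fn": "servo_tool", "kwargs": {
  "plan": [
    {"translation": [3, 0, 1], "turn": 0},
    {"translation": [2.5, 0, 1], "turn": 0},
    {"translation": [2, 0, 1], "turn": 0},
    {"translation": [1, 0, 0.5], "turn": 0},
    {"translation": [0, 0, 0], "turn": 0},
    {"translation": [0, 0, 0], "turn": 0}
  ]
}}

```text
t: 31.55
tool_pos: [0.4532, 0.0929, 0.1275]
orientation: [-1.303, -1.146, 1.088]
contact_force: [0.1, -0.2, -0.0]
grip_width: 0.03
```

```bash
python3 go.py; python3 -c "
from h import *
f=snap('top','t15');im=f['pixels'];cv2.imwrite('pics/t15c.png',cv2.resize(im[100:310,310:520],None,fx=3.5,fy=3.5,interpolation=cv2.INTER_CUBIC))
cv2.imwrite('pics/t15m.png',cv2.resize(im[183:213,472:502],None,fx=20,fy=20,interpolation=cv2.INTER_NEAREST))
f=snap('scene','s15')"
```

```text
t 31.55 p mm [453.2  92.9 127.5] psi 82.47 tilt [ 0.0038 -0.9988 -0.0481] w 30.0 F [ 0.1 -0.2 -0. ] q6 0.18
```

View pics/t15c.png

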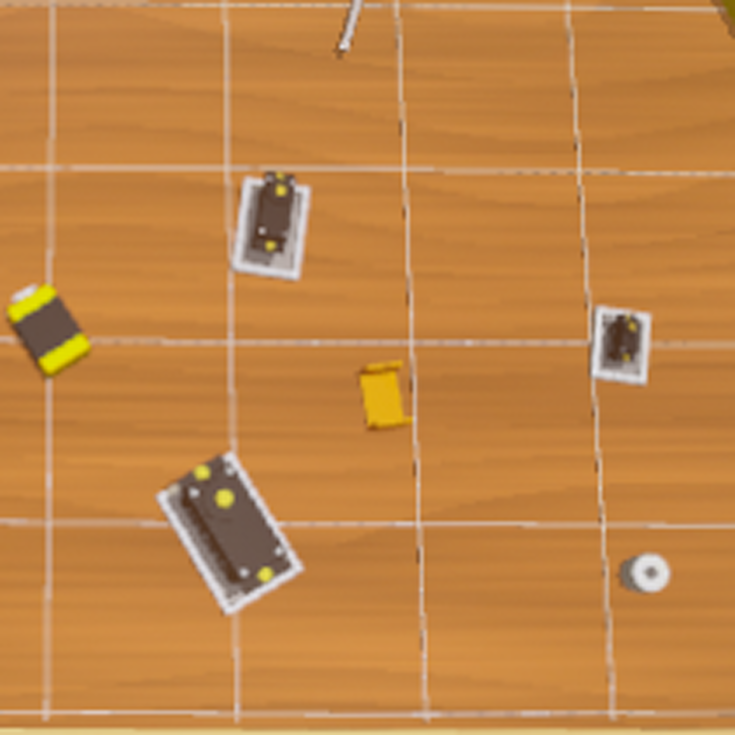

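View pics/t15m.png

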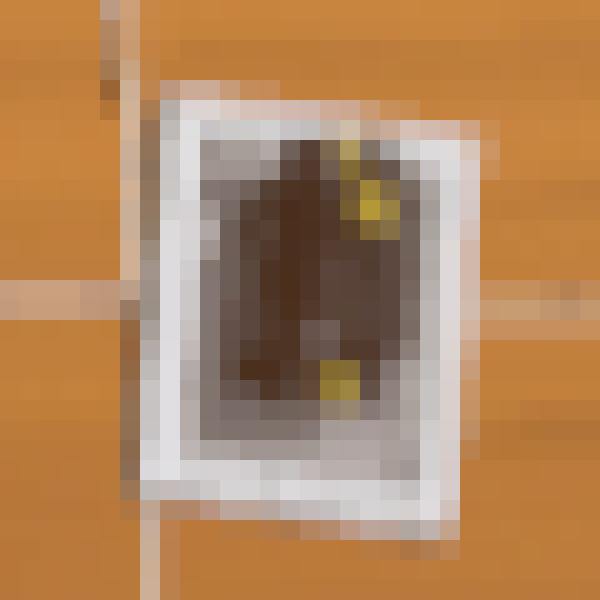

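View pics/s15.png

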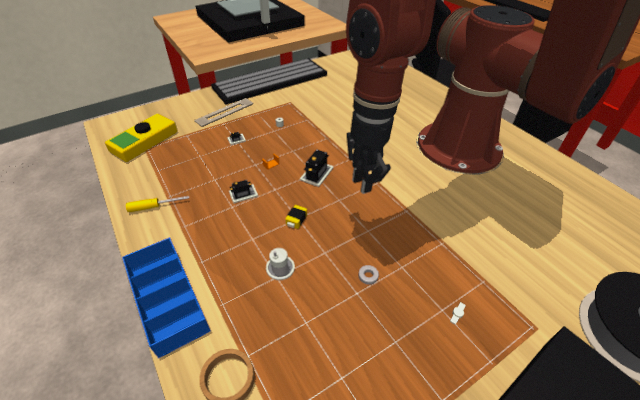

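```bash
python3 - <<'E'
from det import *
f=load('t15');q=plane(f,[(488.9,189.75),(488.5,201.5)],.0215)*1000;d=q[0]-q[1];print('M',q.mean(0),np.linalg.norm(d),np.degrees(np.arctan2(d[1],d[0])))
q=plane(f,[(490.1,192.5)],.031)*1000;print('boss',q)
def circ(f,z,lo,roi):
    im=f['pixels'];hs=cv2.cvtColor(im,cv2.COLOR_BGR2HSV);x0,y0,x1,y1=roi;c=im[y0:y1,x0:x1]
    return c
f=load('t9');im=f['pixels'];cv2.imwrite('pics/t9g.png',cv2.resize(im[133:173,262:302],None,fx=15,fy=15,interpolation=cv2.INTER_NEAREST))
for z in(.003,.007,.051): print(z,((proj(f,[.6622,.1029,z])[0]-[262,133]+.5)*15).round(0))
E
```

```text
M [ 562.29430778 -376.66906041   21.5       ] 27.613874652618833 -5.826738831484016
boss [[ 567.41303104 -376.51061685   31.        ]]
0.003 [287. 329.]
0.007 [284. 321.]
0.051 [251. 229.]
```

View pics/t9g.png

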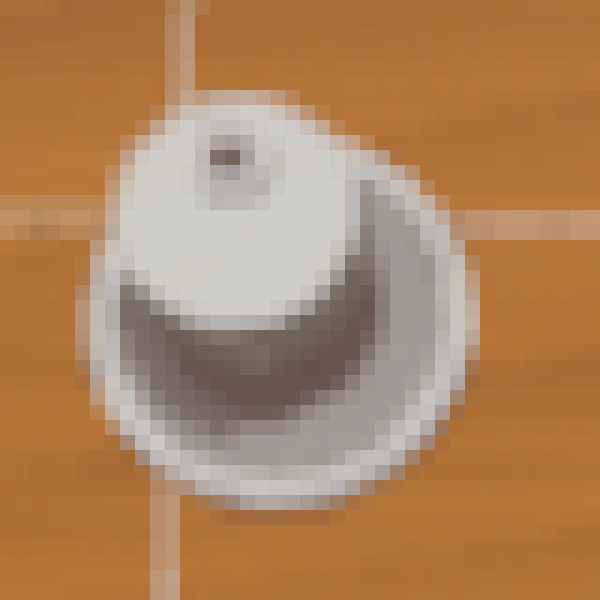

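```bash
python3 -c "
from rig import env
print(env.finish_job())"
```

```text
the job is handed in; nothing more can be done
None
```

All four motors are standing upright in their own trays, and I handed the job in at about 31.6 s of the 112 s allowed. Nothing was tipped or dropped. The battery and bearing look unmoved in the last pictures, and the arm is clear of everything.

| Motor | Last check against its tray |
|---|---|
| Standard servo | Top view: within about 1 mm of centre, long side along the tray. Scene view: about 3 mm off in x. |
| Large servo | About 3 mm off centre along the tray, yaw 31.4° against the tray's 31.3°. |
| Micro servo | About 3 mm off centre along the tray, yaw within 2°. |
| Gearmotor | About 2–3 mm off centre in the round tray. |

- **Camera disagreement:** the two cameras disagreed by 1–6 mm in y on tray positions, most at the micro tray. I placed between the two readings, closer to the top view there. The offsets above are therefore good to about 2 mm.
- **Tool tilt:** small tracking errors built up a tool tilt of 1–3°, 3.3° at the micro servo, which the moves could not correct. That let the motors settle about 1 mm onto the tray floor on release. All of them looked level in the later pictures, but flatness was judged only by eye.

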